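# Hold a loaded parts carrier in the demagnetiser's guard slot

## Robot

A 6-joint arm with a two-finger parallel gripper is mounted at the origin on a cart in front of the work surface, level with it; the furniture and walls round the work are solid. World frame = base frame: x ahead of the robot, y to its left, z up, the work surface at z = 0. Lengths are in m, angles in rad, forces in N, time in s.
With the tool pointing down it reaches from about 0.425 to 0.95 m from the base axis. Payload 3.5 kg.
Tool frame: the origin (TCP) lies on the centre line of the jaws, within the pads' length; the fingertips stand tip_extent ahead of it and the grasp point (between the pads) lies 2 mm behind it (tip_extent is the distance from the TCP to the fingertips, in m); z points along the fingers, y is the direction in which the jaws open and shut (so a half turn about z gives the same grasp; the last joint's range is limited). The gripper opens to 85 mm and grips with 20 to 120 N. Pads are 22 mm wide; open, the fingers measure 114 mm over their backs; the gripper's body (76 mm by 85 mm) begins 54 mm behind the grasp point. The pads swing forward as they close: fully open they stand 13 mm farther back than shut.
Start: joints at [-1.362, 0.286, 1.577, -0, 1.279, -0.15], TCP at [0.237, -0.632, 0.248] pointing down, gripper open.
Joint ranges: [-2.77, 2.77], [-0.9, 2.22], [0.21, 2.48], [-1.53, 4.67], [0.24, 2.81], [-2.84, 2.84]. Speed limits (rad/s): [2.79, 2.79, 3.14, 3.14, 3.14, 3.14].

## Interface

Orientations are given as a unit quaternion [x, y, z, w].
In Python, from plant import * gives the robot as it stands.
- The arm moves only by the shell command python3 -m crank 'ROWS' [FORCE]. ROWS is JSON, a list of rows, each a list of 7 numbers: the gripper's target within -1 to 1 (shut at 1, half-way at 0, fully open at -1), then the shift along the tool's x, y, z in cm, then the turn, a rotation vector about the tool's x, y, z in degrees. In form: [[fingers, tx, ty, tz, wx, wy, wz], ...]. A call has 1 to 5 rows; each row shifts and turns the commanded pose from where the row before left it, along the tool's axes as they then stand; what a row does not reach is not made up. A row lasts 1/10 s, in which the tool goes at most 50 mm and 8.59 degrees, less where a joint would pass 70% of its speed; a pose out of reach is approached as far as the arm can. A call is refused whole if a number of a shift passes 5 or a number of a turn 8.59, either way. A call with a gripper value outside its range is refused whole. The fingers move at their own pace and stop on an object; FORCE is the grip in N (left out, the last holds). Time passes only in rows, so rows that do not move let the fingers close. It gives the time, the measured TCP pose, the force and the opening at its end, in the units of the state.
- get_state(): the state, without advancing time (a new reading comes with each control period).
- read_camera(name): name is "side" or "top" or "wrist"; returns a dict with "color" (400x640x3 uint8, red, green, blue), "vfov" (degrees; the focal length in pixels is half the picture's height over the tangent of half this angle, whatever the lens; pixels are square), "cx", "cy" (the principal point, pixels), "distortion" ([k1, k2, p1, p2, k3] as OpenCV has them; the pictures are not rectified), "cam_to_world" (4x4, takes a point from camera to world coordinates). Camera axes: x right, y up, looking along -z (the intrinsics and any distortion apply to the point x, -y, -z); pixel columns grow to the right and rows downward; lengths in m; the calibration is good to about 2 mm. A picture is of the moment at which its call begins. There is no depth.
- sign_off(): hands the job in, once; it reports no verdict.
Trained networks look in the newest picture that a camera, given by its name, has taken for a name from the list of things; names that differ only in an ending like _2 or _b are one class to them, and where a whole thing is asked for, a point or a joint stands for the part that bears it (a point fixed in the world has none). Each returns a list of dicts, best first, with "p" (0 to 1); they miss things now and then, are a little off and sometimes report something else, mostly with a low value. They report only what shows in the picture. A call takes as long as a camera call. They do not tell look-alikes from the thing itself.
- trace(thing, camera): "pixels" (400x640 bool, what is visible of it) and "location" ([column, row] in pixels, amid what is visible of it).
- place_of(thing, camera): "location" ([column, row] in pixels: a listed point, or the origin of a listed thing).
The state is a dict: "time": time; "qpos": joint angles; "dq": joint speeds; "joint_efforts": joint torques, N m; "eef_pos": TCP position; "tcp_rot": TCP orientation; "contact_force": force on the tool from outside, world axes, zero at the start; "wrist_torque": the same for the moment, N m; "opening": opening from 0.0 (shut) to 1.0 (fully open).
Only numpy, scipy, OpenCV 4.12 (cv2) and the standard library are available. Lean on these libraries where they do the work, as an engineer would, in place of code of your own. Each camera call takes 0.05 s, during which the arm holds its last target.

## Task

Stand the steel shaft gently in the cup of the blue parts carrier, without dropping it in or pressing it down, and let go of it. Then take the carrier by its white tab and lower it, without forcing, through the slot in the demagnetiser's guard plate until the rim of the cup is below the plate's top face, and finish holding it still there, upright and hanging clear of the bottom with the shaft in its cup. Leave everything else on the bench where it is.

Things in the scene. Friction and masses are not known exactly. Their poses are not given: they have to be found in the camera images.
- demagnetiser: Fixed grey box with an aluminium guard plate on top, 150 mm (its x) x 116 mm (its y) x 95 mm high; origin at the centre of its underside on the bench, z up. A through slot with an orange frame is cut in the middle of the guard plate; hollow inside, inner floor 11 mm above the bench.
- slot (a point): Centre of the slot, on the top face of the guard plate, 95 mm above the bench; axes as the box. The slot is 70 mm long (x) and 38 mm wide (y): 2 mm more than the carrier on every side. The plate is 6 mm thick; below it the hollow is 84 mm deep measured from the plate's top face.
- carrier: Loose parts carrier, about 0.12 kg (it varies), standing on the bench; origin at the centre of its underside, z up. Foot 66 mm (x) x 34 mm (y). At its -x end an open-topped blue square cup, outside 34 x 34 mm, inside 28 x 28 mm, rim 42 mm above the underside, floor 3 mm thick, cup axis at x = -16 mm. At its +x end an upright white grip tab, 22 mm (x) x 10 mm thick (y), centred at x = +20 mm, its top 105 mm above the underside. Nothing on it is wider than its foot.
- carrier_base (a point): The carrier's origin, centre of its underside; axes as the carrier.
- carrier_grip (a point): Point in the middle of the grip tab's thickness, 90 mm above the carrier's underside (15 mm below the tab's top), at carrier x = +20 mm, y = 0; pinch here from above with the fingers closing along the carrier's y.
- cup_floor (a point): Centre of the cup's inner floor, 3 mm above the carrier's underside, at carrier x = -16 mm, y = 0.
- shaft_center (a point): Centre, half-way up (40 mm above its foot), of the loose shaft: a plain round steel shaft with rounded ends and a dark band, 20 mm in diameter, 80 mm long, about 0.12 kg (it varies), standing upright on the bench. z along the shaft.
- shaft: The same steel shaft; origin at the centre of its foot.
- tape: Bystander, loose, to be left alone: roll of black tape lying flat, 57 mm across, 18 mm high; origin at its underside.
- pliers: Bystander, loose, to be left alone: grey-handled flat pliers lying flat, 136 mm long, 10 mm high; origin at its underside.
- cutters: Bystander, loose, to be left alone: red-handled side cutters lying flat, 136 mm long, 10 mm high; origin at its underside.
- hex_keys: Bystander, loose, to be left alone: red hex key holder, 62 x 14 mm, keys up to 52 mm high; origin at its underside.
- pulley: Bystander, loose, to be left alone: white toothed pulley, 24 mm across, 18 mm high; origin at its underside.
Not all that is in view belongs to the job. Of the things that look like the carrier, take the one that is farthest to the robot's left at the start.

How it is judged:
On the way, in this order (a step that is already met when the one before it is completed fails the run):
1. the shaft stands in the carrier's cup on the bench, let go (horizontal distance between shaft_center and cup_floor below 0.014 m and z of shaft_center in the frame of carrier between 0.036 and 0.049 m and angle between shaft's own z axis and vertical below 0.3 rad and contact force between the fingers and shaft below 0.05 N and height (world z) of carrier_base below 0.006 m and angle between carrier's own z axis and vertical below 0.1 rad), for 0.2 s.
2. the carrier is lifted over the guard plate by the tab, with the shaft in its cup (horizontal distance between shaft_center and cup_floor below 0.014 m and z of shaft_center in the frame of carrier between 0.036 and 0.049 m and height (world z) of carrier_base above 0.096 m and contact force between the fingers and carrier above 1 N), for 0.1 s.
At the end, for the whole second after the job is handed in: The gripper holds the carrier still in the slot: centred within 10 mm, underside 42 to 80 mm below the plate's top face (inner floor: 84 mm), in line and upright within 0.15 rad, under 6 N on the box, the shaft standing on the cup's floor, untouched by the fingers (horizontal distance between shaft_center and cup_floor below 0.014 m and z of shaft_center in the frame of carrier between 0.036 and 0.049 m and horizontal distance between carrier_base and slot below 0.01 m and z of carrier_base in the frame of slot between -0.08 and -0.042 m and angle between the x axis of carrier_base and the x axis of slot, either way round below 0.15 rad and angle between carrier's own z axis and vertical below 0.15 rad and angle between shaft's own z axis and vertical below 0.4 rad and contact force between the fingers and carrier above 1 N and contact force between the fingers and shaft below 0.1 N and contact force between carrier and demagnetiser below 6 N and linear speed of carrier below 0.02 m/s); the arm keeps its last pose, push and grip.
It fails at once if the shaft is pressed hard on the carrier (over 30 N) (contact force between shaft and carrier above 30 N).
It fails at once if the shaft is dropped into the cup (let go about 10 mm or more above its floor) (linear speed of shaft above 0.35 m/s and contact force between the fingers and shaft below 0.05 N and horizontal distance between shaft_center and cup_floor below 0.02 m and z of shaft_center in the frame of carrier above 0.046 m and height (world z) of carrier_base below 0.006 m).
It fails at once if the carrier is forced against the demagnetiser (over 25 N) (contact force between carrier and demagnetiser above 25 N).
It fails at once if a bystander is shifted by more than 30 mm (distance of any of tape, pliers, cutters, hex_keys, pulley from where it was at the start of the episode above 0.03 m).
It also fails if it takes over 64 s, if anything falls off the work surface, if the arm or the gripper's body presses on something with over 40 N, if the wrist force passes 120 N, or if a joint passes its speed limit or range.

## Working session

There is one attempt and no reset: what is moved stays moved. The work goes in short steps, Python scripts to look and compute and a shell command to move; the robot and the scene stay as the last step left them, time stands still between calls to the robot, and variables do not carry over. Pictures are saved under pics/ and viewed, and the job is handed in when it is done.

```bash
ls; mkdir -p pics; python3 - <<'E'
from plant import *
import cv2
s=get_state();print(s)
for n in("top","side","wrist"):
    r=read_camera(n);cv2.imwrite(f"pics/{n}0.png",r["color"][:,:,::-1])
    print(n,r["vfov"],r["cx"],r["cy"],r["distortion"]);print(r["cam_to_world"])
E
```

```text
pics
{'time': 0.0, 'qpos': array([-1.36199484e+00,  2.87186458e-01,  1.57816407e+00,  2.96824948e-05,
        1.27861645e+00, -1.50014903e-01]), 'dq': array([-5.31106376e-05,  1.37694937e-03,  3.14240773e-06, -3.38386473e-04,
       -7.50128401e-04, -1.25062499e-03]), 'joint_efforts': array([-6.98528329e-04, -4.05982018e+01, -2.92622942e+01, -2.73976175e-04,
        5.99983789e-03, -2.50617127e-06]), 'eef_pos': array([ 0.23693289, -0.63139395,  0.24694028]), 'tcp_rot': array([ 9.83949544e-01,  1.78442950e-01, -2.06884357e-05, -1.18706297e-03]), 'contact_force': array([0.34886087, 0.22563579, 0.32796384]), 'wrist_torque': array([ 0.04922833,  0.01538498, -0.02224953]), 'opening': 1.0030992646401653}
top 56.62125197593019 317.2404497733975 196.1168022856903 [0.01106967 0.         0.         0.         0.        ]
[[-0.00771831  0.99482418 -0.10131774  0.45842877]
 [-0.99967815 -0.0052277   0.02482468  0.07700057]
 [ 0.02416653  0.10147673  0.99454434  0.95238433]
 [ 0.          0.          0.          1.        ]]
side 46.18212071728577 322.58556899757747 204.1494532186715 [-0.08116699  0.          0.          0.          0.        ]
[[ 0.97052993  0.12202483 -0.20780182  0.31139654]
 [-0.24067991  0.44776671 -0.86114932 -0.76417732]
 [-0.01203486  0.88578491  0.46393992  0.52466533]
 [ 0.          0.          0.          1.        ]]
wrist 70.72010096405903 314.1996614849852 200.4329377916564 [-0.01575642  0.          0.          0.          0.        ]
[[ 0.35163342  0.90308274  0.24656744  0.29832062]
 [-0.93613596  0.33973572  0.09071444 -0.60850008]
 [-0.00184512 -0.26271888  0.96487066  0.37291196]
 [ 0.          0.          0.          1.        ]]
```

View pics/top0.png

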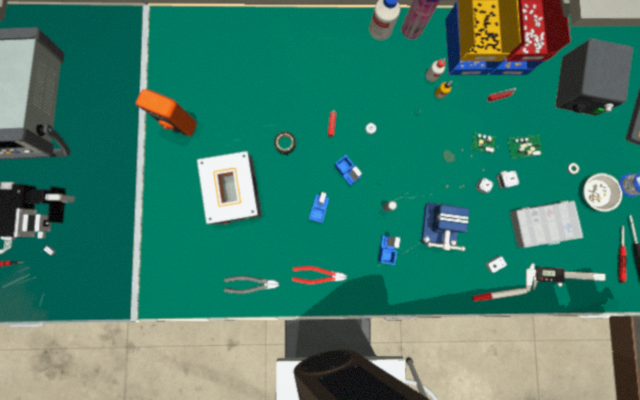

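View pics/side0.png

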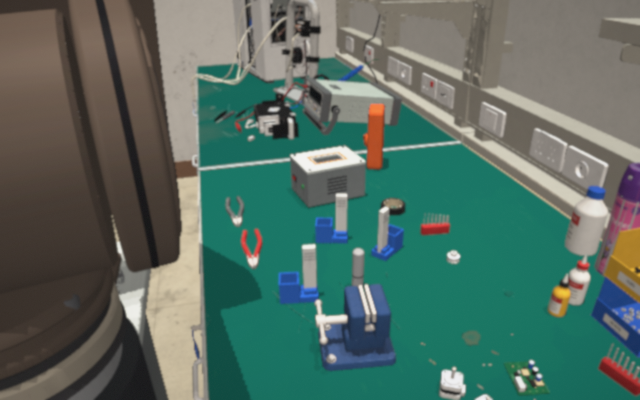

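```bash
cat > h.py <<'E'
from plant import *
import cv2, numpy as np
from scipy.optimize import least_squares
from scipy.spatial.transform import Rotation as R
def cam(n): return read_camera(n)
def K(r):
    f=r["color"].shape[0]/2/np.tan(np.radians(r["vfov"])/2)
    return np.array([[f,0,r["cx"]],[0,f,r["cy"]],[0,0,1.]])
F=np.diag([1,-1,-1,1.])
def w2c(r): return F@np.linalg.inv(r["cam_to_world"])
def proj(r,P):
    T=w2c(r);P=np.asarray(P,float).reshape(-1,3)
    return cv2.projectPoints(P,cv2.Rodrigues(T[:3,:3])[0],T[:3,3],K(r),r["distortion"])[0].reshape(-1,2)
def ray(r,uv):
    p=cv2.undistortPoints(np.array(uv,float).reshape(-1,1,2),K(r),r["distortion"]).reshape(-1,2)
    M=r["cam_to_world"];d=np.c_[p[:,0],-p[:,1],-np.ones(len(p))]@M[:3,:3].T
    return M[:3,3],d
def atz(r,uv,z):
    o,d=ray(r,uv);return o+d*((z-o[2])/d[:,2])[:,None]
E
python3 - <<'E'
from h import *
for n in("top","side"):
    r=cam(n)
    for t,z in(("carrier_base",0),("carrier_grip",.09),("cup_floor",.003),("shaft_center",.04),("shaft",0),("slot",.095),("demagnetiser",0),("tape",0),("pliers",0),("cutters",0),("hex_keys",0),("pulley",0)):
        for d in place_of(t,n): print(n,t,np.round(d["location"],1),round(d["p"],2),np.round(atz(r,d["location"],z)[0],4))
E
```

```text
top carrier_base [319.5 209.1] 0.9 [0.5219 0.0477 0.    ]
top carrier_base [345.4 171.1] 0.87 [ 0.6205 -0.0206  0.    ]
top carrier_base [386.4 248.7] 0.76 [ 0.4196 -0.1223  0.    ]
top carrier_grip [320.9 198.5] 0.93 [0.5406 0.047  0.09  ]
top carrier_grip [396.7 240. ] 0.63 [ 0.4431 -0.128   0.09  ]
top carrier_grip [354.6 170.1] 0.57 [ 0.6075 -0.0331  0.09  ]
top carrier_grip [383.  208.6] 0.52 [ 0.5162 -0.098   0.09  ]
top cup_floor [385.8 253. ] 0.92 [ 0.4089 -0.1198  0.003 ]
top cup_floor [345.8 168.5] 0.82 [ 0.6268 -0.0214  0.003 ]
top cup_floor [317.7 213.4] 0.78 [0.5107 0.0525 0.003 ]
top shaft_center [229.3 191.7] 0.65 [0.5634 0.2704 0.04  ]
top shaft_center [390.9 209.3] 0.55 [ 0.5177 -0.1277  0.04  ]
top shaft_center [370.8 126.3] 0.23 [ 0.728  -0.0825  0.04  ]
top shaft [383.1 209.6] 0.49 [ 0.5196 -0.1165  0.    ]
top slot [227.8 188. ] 0.77 [0.5657 0.2623 0.095 ]
top demagnetiser [235.  188.1] 0.69 [0.5773 0.2645 0.    ]
top tape [290.5 143.9] 0.73 [0.6929 0.122  0.    ]
top pliers [250.9 280.9] 0.96 [0.3426 0.2213 0.    ]
top cutters [316.9 277.1] 0.86 [0.3502 0.0557 0
[... 686 characters left out ...]
69 [ 0.4066 -0.1169  0.003 ]
side shaft_center [356.7 268.2] 0.63 [ 0.5279 -0.1171  0.04  ]
side shaft_center [358.3 289.7] 0.63 [ 0.5121 -0.176   0.04  ]
side shaft [357.2 289.1] 0.78 [ 0.5273 -0.1253  0.    ]
side slot [327.7 158.4] 0.71 [0.5734 0.2624 0.095 ]
side demagnetiser [327.7 192.9] 0.7 [0.5736 0.2657 0.    ]
side tape [390.9 207.1] 0.86 [0.6995 0.1523 0.    ]
side tape [330.2 240.2] 0.48 [0.5225 0.0469 0.    ]
side pliers [239.4 210. ] 0.73 [0.3488 0.2325 0.    ]
side pliers [327.  159.2] 0.16 [0.6278 0.4839 0.    ]
side cutters [254.2 250.1] 0.9 [0.363  0.0501 0.    ]
side hex_keys [432.4 233.5] 0.86 [0.7416 0.0155 0.    ]
side pulley [453.2 257.5] 0.41 [ 0.7413 -0.0795  0.    ]
```

Three things look like the carrier in the top picture: (319,209), (346,170) and (387,249). The one at (319,209) has y≈+0.05, the farthest to the robot's left (the others are at -0.02 and -0.12), so it fits. I'll confirm it in a crop.

```bash
python3 - <<'E'
from h import *
a=cam("top");b=cam("side")
ca=cv2.resize(a["color"][140:260,190:410],None,fx=3.6,fy=3.6,interpolation=cv2.INTER_CUBIC)
cb=cv2.resize(b["color"][140:310,270:420],None,fx=3.5,fy=3.5,interpolation=cv2.INTER_CUBIC)
cv2.imwrite("pics/ca.png",ca[:,:,::-1]);cv2.imwrite("pics/cb.png",cb[:,:,::-1])
np.savez("v0.npz",a=a["color"],b=b["color"])
E
```

```text
(no output)
```

View pics/ca.png

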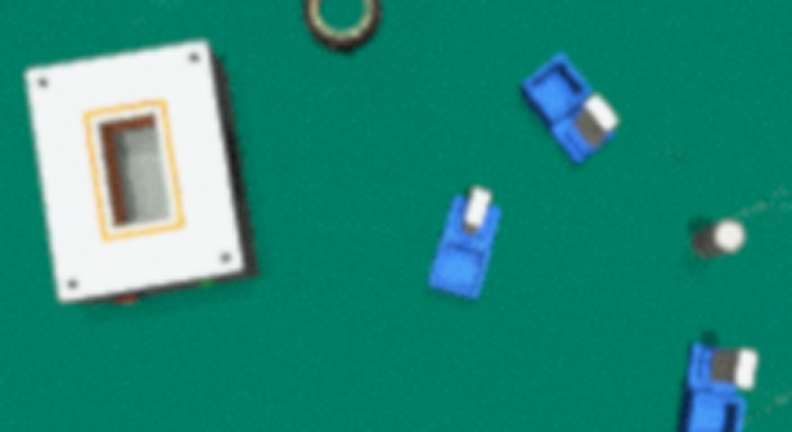

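View pics/cb.png

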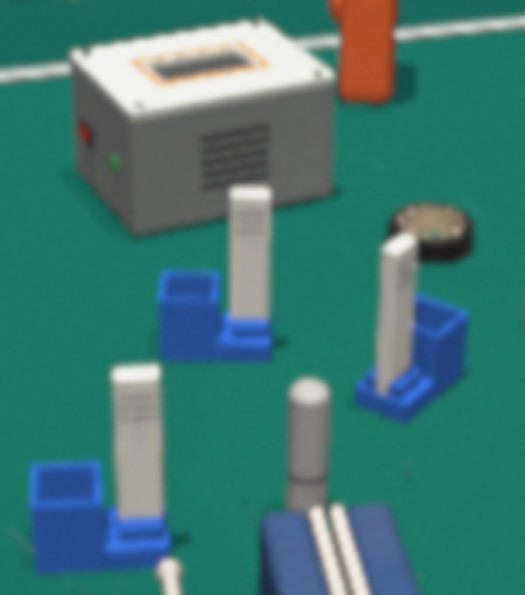

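The crop confirms it: the carrier at top pixel (319,209) is the leftmost. Its cup points towards the robot and its tab away, at a yaw of about -17°. The slot is at (228,188), yaw about +8.6°, and the shaft is at (390,207). I'll move over to the shaft area and turn the tool.

```bash
python3 -c "
import plant;print([n for n in dir(plant) if not n.startswith('_')])
print(getattr(plant,'tip_extent',None))"
python3 -m crank '[[-1,3,-2.7,0,0,0,0],[-1,3,-2.7,0,0,0,0],[-1,3,-2.7,0,0,0,0],[-1,3,-2.7,0,0,0,0],[-1,3,-2.7,0,0,0,0]]'
python3 -m crank '[[-1,3,-2.7,0,0,0,0],[-1,3,-2.7,0,0,0,0],[-1,3,-2.7,0,0,0,0],[-1,3,-2.7,0,0,0,0],[-1,3,-2.7,0,0,0,0]]'
python3 -m crank '[[-1,3,-2.7,0,0,0,0],[-1,3,-2.7,0,0,0,0],[-1,3,-2.7,0,0,0,0],[-1,0,0,0,0,0,-8.5],[-1,0,0,0,0,0,-8.5]]'
python3 -m crank '[[-1,0,0,0,0,0,-8.5],[-1,0,0,0,0,0,-8.5],[-1,0,0,0,0,0,-8.5],[-1,0,0,0,0,0,-8.5],[-1,0,0,0,0,0,-8.5]]'
python3 -m crank '[[-1,0,0,0,0,0,-8.5],[-1,0,0,0,0,0,-8.5],[-1,0,0,0,0,0,-8.5],[-1,0,0,0,0,0,-8.5],[-1,0,0,0,0,0,-8.5]]'
python3 -m crank '[[-1,0,0,0,0,0,-8.5],[-1,0,0,0,0,0,-8.5],[-1,0,0,0,0,0,-8.5],[-1,0,0,0,0,0,-8.5],[-1,0,0,0,0,0,-8.5]]'
python3 -m crank '[[-1,0,0,0,0,0,-8.0],[-1,0,0,0,0,0,-8.0],[-1,0,0,0,0,0,0]]'
python3 - <<'E'
from h import *
s=get_state();print(s["qpos"],s["eef_pos"],R.from_quat(s["tcp_rot"]).as_matrix())
r=cam("wrist");cv2.imwrite("pics/w1.png",r["color"][:,:,::-1])
r=cam("top");cv2.imwrite("pics/t1.png",r["color"][:,:,::-1])
E
```

```text
['Unreachable', 'get_state', 'place_of', 'read_camera', 'sign_off', 'tip_extent', 'trace']
0.017
time: 2.05
eef_pos: [0.3306, -0.4515, 0.2485]
tcp_rot: [0.984, 0.178, 0.0, 0.0]
contact_force: [0.5, -0.4, -0.2]
opening: 1.001
time: 2.55
eef_pos: [0.4237, -0.2723, 0.2486]
tcp_rot: [0.984, 0.178, 0.0, 0.0]
contact_force: [-0.3, -0.3, -0.5]
opening: 1.0
time: 3.05
eef_pos: [0.4795, -0.165, 0.2485]
tcp_rot: [0.945, 0.326, 0.0, 0.0]
contact_force: [0.6, -0.3, 0.8]
opening: 0.999
time: 3.55
eef_pos: [0.479, -0.1664, 0.2485]
tcp_rot: [0.764, 0.646, 0.0, 0.0]
contact_force: [-0.8, 0.0, 0.3]
opening: 0.996
time: 4.05
eef_pos: [0.479, -0.1664, 0.2485]
tcp_rot: [0.478, 0.878, 0.0, 0.0]
contact_force: [0.7, -0.2, -0.2]
opening: 0.997
time: 4.55
eef_pos: [0.479, -0.1664, 0.2485]
tcp_rot: [0.127, 0.992, -0.0, 0.0]
contact_force: [-0.6, -0.7, 0.1]
opening: 1.0
time: 4.85
eef_pos: [0.479, -0.1664, 0.2485]
tcp_rot: [-0.009, 1.0, -0.0, 0.0]
contact_force: [-0.2, -0.0, 0.7]
opening: 1.002
[-5.34684590e-01 -8.97891020e-02  1.98260315e+00  4.05562387e-05
  1.24845708e+00 -2.12377993e+00] [ 0.47897166 -0.16638262  0.24848883] [[-9.99832769e-01 -1.82851279e-02  2.96257929e-04]
 [-1.82851673e-02  9.99832804e-01 -1.30744705e-04]
 [-2.93817712e-04 -1.36139966e-04 -9.99999948e-01]]
```

View pics/w1.png

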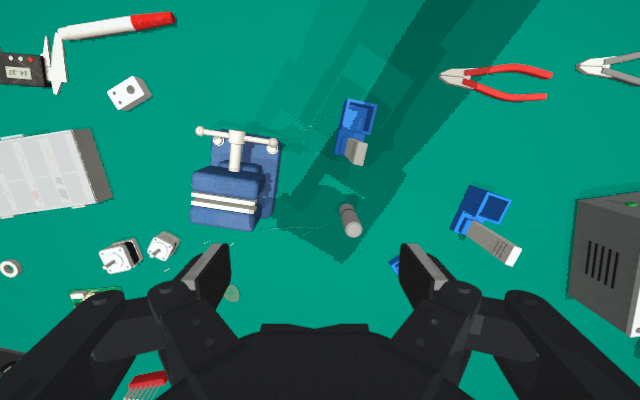

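```bash
cat > fit.py <<'E'
from h import *
def cyl(x,y,z0=0,rad=.01,h=.08):
    a=np.linspace(0,2*np.pi,40,endpoint=False);c=np.c_[np.cos(a),np.sin(a)]
    out=[]
    for z,q in((0,.8),(.002,1),(h-.002,1),(h,.8)): out.append(np.c_[x+rad*q*c[:,0],y+rad*q*c[:,1],np.full(40,z0+z)])
    return np.vstack(out)
def box(cx,cy,sx,sy,z0,z1):
    return np.array([[cx+i*sx/2,cy+j*sy/2,z] for i in(-1,1) for j in(-1,1) for z in(z0,z1)])
CARR=[box(0,0,.066,.034,0,.003+.003),box(-.016,0,.034,.034,0,.042),box(.02,0,.022,.010,0,.105)]
def carr(x,y,yaw,z=0):
    M=R.from_euler('z',yaw).as_matrix()
    return [b@M.T+[x,y,z] for b in CARR]
def sil(r,bodies):
    m=np.zeros((400,640),np.uint8)
    for b in bodies:
        h=cv2.convexHull((proj(r,b)*16).astype(np.float32)).astype(np.int32)
        cv2.fillConvexPoly(m,h,255,cv2.LINE_AA,4)
    return m/255.
def fit(views,gen,p0,steps):
    from scipy.optimize import minimize
    sm=[(r,cv2.GaussianBlur(m.astype(np.float32),(0,0),1.2)) for r,m in views]
    def c(p):
        return sum(((cv2.GaussianBlur(sil(r,gen(*p)).astype(np.float32),(0,0),1.2)-m)**2).sum()/max(m.sum(),1) for r,m in sm)
    p0=np.array(p0,float);s=np.vstack([p0]+[p0+np.eye(len(p0))[i]*steps[i] for i in range(len(p0))])
    o=minimize(c,p0,method="Nelder-Mead",options=dict(initial_simplex=s,xatol=1e-5,fatol=1e-5,maxiter=300));return o.x,o.fun
def best(thing,camn,uv):
    L=trace(thing,camn);L=[d for d in L if np.hypot(*(np.array(d["location"])-uv))<25]
    return L[0]["pixels"] if L else None
E
python3 - <<'E'
from fit import *
V={n:cam(n) for n in("wrist","top","side")}
for n,r in V.items():
    for t,z in(("shaft_center",.04),("shaft",0),("carrier_base",0),("cup_floor",.003),("carrier_grip",.09)):
        for d in place_of(t,n): print(n,t,np.round(d["location"],1),round(d["p"],2),np.round(atz(r,d["location"],z)[0],4))
S=[];C=[]
for n,r in V.items():
    m=best("shaft",n,proj(r,[.522,-.125,.05])[0]); 
    if m is not None: S.append((r,m)); x=fit([(r,m)],lambda x,y:[cyl(x,y)],[.522,-.125],[.01,.01]); print(n,"shaft",m.sum(),x)
    m=best("carrier",n,proj(r,[.522,.05,.03])[0]); 
    if m is not None: C.append((r,m)); x=fit([(r,m)],carr,[.522,.05,-.3],[.01,.01,.2]); print(n,"carr",m.sum(),x)
print(fit(S,lambda x,y:[cyl(x,y)],[.522,-.125],[.01,.01]))
print(fit(C,carr,[.522,.05,-.3],[.01,.01,.2]))
E
```

```text
wrist shaft_center [349.2 218.1] 0.93 [ 0.5247 -0.1221  0.04  ]
wrist shaft_center [609.  241.9] 0.18 [0.5523 0.2188 0.04  ]
wrist shaft [347.7 204.7] 0.74 [ 0.5187 -0.1197  0.    ]
wrist carrier_base [352.3 130.6] 0.83 [ 0.4192 -0.1184  0.    ]
wrist carrier_base [470.6 213.8] 0.78 [0.5292 0.0531 0.    ]
wrist carrier_base [411.5 271.7] 0.45 [ 0.6204 -0.0203  0.    ]
wrist cup_floor [476.9 202.8] 0.68 [0.5123 0.0575 0.003 ]
wrist cup_floor [353.5 116.7] 0.68 [ 0.402  -0.1182  0.003 ]
wrist carrier_grip [360.7 152.7] 0.9 [ 0.4388 -0.1207  0.09  ]
wrist carrier_grip [510.4 252. ] 0.64 [0.5447 0.052  0.09  ]
wrist carrier_grip [475.6 200.3] 0.64 [0.4861 0.003  0.09  ]
top shaft_center [391.8 206.7] 0.61 [ 0.5241 -0.1301  0.04  ]
top shaft [321.9 278.2] 0.66 [0.3473 0.0431 0.    ]
top shaft [385.1 208.3] 0.44 [ 0.5229 -0.1217  0.    ]
top carrier_base [315.9 209.2] 0.94 [0.5217 0.0569 0.    ]
top carrier_base [388.6 249.5] 0.68 [ 0.4176 -0.1279  0.    ]
top carrier_base [346.3 174.5] 0.65 [ 0.6115 -0.0228  0.    ]
top cup_floor [343.3 165.2] 0.97 [ 0.6355 -0.015   0.003 ]
top cup_floor 
[... 995 characters left out ...]
 0.09  ]
wrist shaft 489 (array([ 0.52528786, -0.12159859]), np.float64(0.060803499072790146))
wrist carr 2803 (array([ 0.52315777,  0.05088954, -0.32746108]), np.float64(0.025256097316741943))
top shaft 113 (array([ 0.52448795, -0.12233739]), np.float64(0.023652449250221252))
top carr 371 (array([ 0.52282488,  0.04943428, -0.28831273]), np.float64(0.033015891909599304))
side shaft 345 (array([ 0.53105981, -0.11109614]), np.float64(0.2501254081726074))
side carr 952 (array([ 0.52640796,  0.05163465, -0.26359519]), np.float64(0.06607801467180252))
(array([ 0.52569736, -0.12206177]), np.float64(0.412149041891098))
(array([ 0.52404073,  0.04997673, -0.2854571 ]), np.float64(0.1641969233751297))
```

```bash

python3 -m crank '[[-1,-2.34,2.16,0,0,0,0],[-1,-2.34,2.16,0,0,0,0],[-1,0,0,4,0,0,0],[-1,0,0,4,0,0,0],[-1,0,0,2,0,0,0]]'
python3 -m crank '[[-1,0,0,0,0,0,0],[-1,0,0,0,0,0,0]]'
python3 - <<'E'
from fit import *
s=get_state();print(s["eef_pos"])
n="wrist";r=cam(n);cv2.imwrite("pics/w2.png",r["color"][:,:,::-1])
for d in trace("shaft",n): print(d["location"],d["p"],d["pixels"].sum(),fit([(r,d["pixels"])],lambda x,y:[cyl(x,y)],[.525,-.122],[.005,.005]))
M=R.from_quat(s["tcp_rot"]).as_matrix();print(M[:,0],M[:,1])
E
```

```text
time: 6.65
eef_pos: [0.5232, -0.1212, 0.1445]
tcp_rot: [-0.01, 1.0, 0.001, -0.003]
contact_force: [-0.5, -0.1, -0.8]
opening: 1.002
time: 6.85
eef_pos: [0.5252, -0.1225, 0.1488]
tcp_rot: [-0.009, 1.0, -0.0, 0.0]
contact_force: [0.7, 0.3, 0.5]
opening: 1.002
[ 0.52524298 -0.12248961  0.14877257]
[313.2, 208.3] 0.81 975 (array([ 0.52521692, -0.12151268]), np.float64(0.02918028086423874))
[-9.99830917e-01 -1.83877119e-02 -1.74492637e-04] [-1.83877035e-02  9.99830931e-01 -4.92613058e-05]
```

View pics/w2.png

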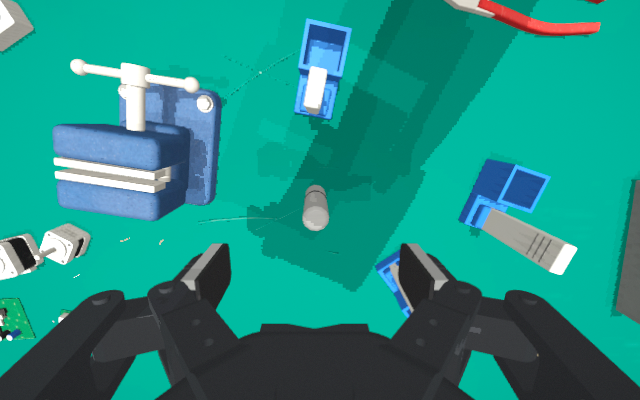

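```bash

python3 -m crank '[[-0.3,0,0.1,0,0,0,0],[-0.3,0,0,2,0,0,0],[-0.3,0,0,2.5,0,0,0],[-0.3,0,0,2.5,0,0,0],[-0.3,0,0,1.6,0,0,0]]' 30
python3 -m crank '[[-0.3,0,0,0,0,0,0],[-0.3,0,0,0,0,0,0]]'
python3 - <<'E'
from fit import *
n="wrist";r=cam(n);cv2.imwrite("pics/w3.png",r["color"][:,:,::-1])
E
```

```text
time: 7.45
eef_pos: [0.5249, -0.1213, 0.0619]
tcp_rot: [-0.009, 1.0, -0.0, 0.0]
contact_force: [-0.9, -0.7, -0.6]
opening: 0.652
time: 7.65
eef_pos: [0.5257, -0.1216, 0.0634]
tcp_rot: [-0.009, 1.0, -0.0, 0.001]
contact_force: [-0.6, 0.1, 0.2]
opening: 0.647
```

View pics/w3.png

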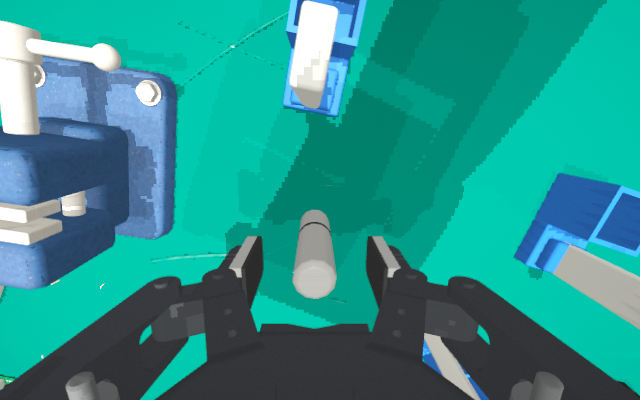

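The shaft top at (315,280) is centred between the pads, whose edges are at columns 262 and 367. I'll close and lift.

```bash

python3 -m crank '[[0.1,0,0,0,0,0,0],[0.3,0,0,0,0,0,0],[0.6,0,0,0,0,0,0],[1,0,0,0,0,0,0],[1,0,0,0,0,0,0]]' 40
python3 -m crank '[[1,0,0,0,0,0,0],[1,0,0,0,0,0,0],[1,0,0,-2,0,0,0],[1,0,0,-4,0,0,0],[1,0,0,-4,0,0,0]]'
python3 -m crank '[[1,0,0,-2,0,0,0],[1,0,0,0,0,0,0],[1,0,0,0,0,0,0]]'
python3 - <<'E'
from fit import *
n="wrist";r=cam(n);cv2.imwrite("pics/w4.png",r["color"][:,:,::-1])
r=cam("side");cv2.imwrite("pics/s4.png",cv2.resize(r["color"][:,:,::-1][150:350,250:500],None,fx=3,fy=3))
s=get_state();print(s["eef_pos"],s["contact_force"])
E
```

```text
time: 8.2
eef_pos: [0.5256, -0.1216, 0.0634]
tcp_rot: [-0.009, 1.0, -0.0, 0.001]
contact_force: [-0.1, 0.9, 5.7]
opening: 0.22
time: 8.7
eef_pos: [0.5234, -0.1207, 0.1613]
tcp_rot: [-0.009, 1.0, 0.001, -0.002]
contact_force: [0.4, 0.2, -1.5]
opening: 0.216
time: 9.0
eef_pos: [0.5242, -0.121, 0.181]
tcp_rot: [-0.009, 1.0, 0.0, -0.001]
contact_force: [0.5, -0.1, -2.7]
opening: 0.221
[ 0.52341338 -0.12068756  0.17947851] [ 0.69704738  0.23512939 -1.22259278]
```

View pics/w4.png

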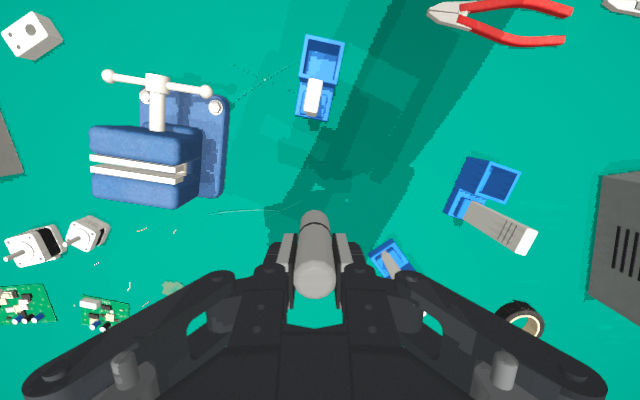

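View pics/s4.png

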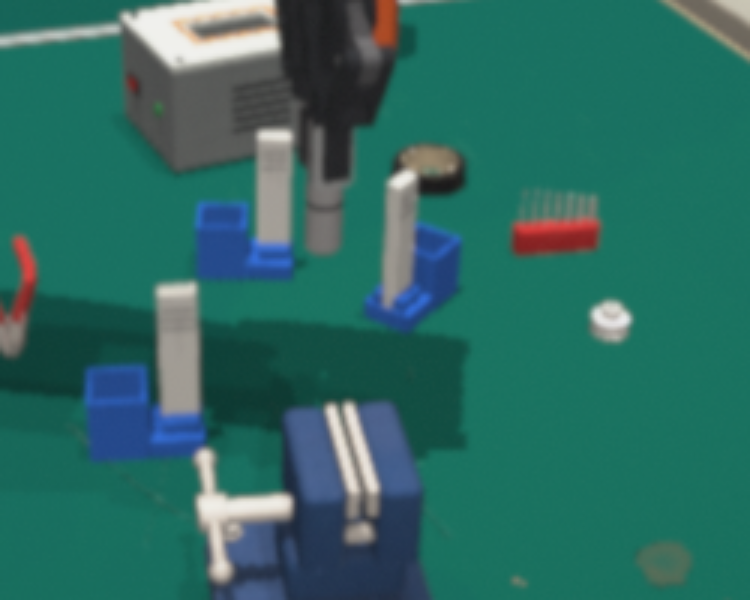

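```bash

python3 -m crank '[[1,0.26,3.52,0,0,0,0],[1,0.26,3.52,0,0,0,0],[1,0.26,3.52,0,0,0,0],[1,0.26,3.52,0,0,0,0],[1,0.26,3.52,0,0,0,0]]'
python3 -m crank '[[1,0,0,0,0,0,8.5],[1,0,0,0,0,0,8.5],[1,0,0,0,0,0,1],[1,0,0,0,0,0,0],[1,0,0,0,0,0,0]]'
python3 - <<'E'
from fit import *
s=get_state();print(s["eef_pos"],s["contact_force"]);M=R.from_quat(s["tcp_rot"]).as_matrix();print(M)
n="wrist";r=cam(n);cv2.imwrite("pics/w5.png",r["color"][:,:,::-1])
for d in trace("carrier",n): 
  print(d["location"],d["p"],d["pixels"].sum())
t=cam("top");cv2.imwrite("pics/t5.png",cv2.resize(t["color"][:,:,::-1][150:270,200:400],None,fx=4,fy=4,interpolation=2))
for rr,nn in((r,n),(t,"top")): 
  print(proj(rr,s["eef_pos"]))
  for P in ("cup_floor","shaft"):
    for d in place_of(P,nn): print(nn,P,d["location"],d["p"])
E
```

```text
time: 9.6
eef_pos: [0.5071, 0.0558, 0.1798]
tcp_rot: [-0.009, 1.0, 0.0, -0.002]
contact_force: [0.4, -0.5, -1.1]
opening: 0.228
time: 10.1
eef_pos: [0.5083, 0.0542, 0.1814]
tcp_rot: [0.147, 0.989, -0.0, -0.001]
contact_force: [-0.2, 0.2, -1.6]
opening: 0.218
[0.50829251 0.05415991 0.18137607] [-0.18903427  0.23723122 -1.63890289]
[[-9.57041161e-01  2.89947020e-01 -1.71530182e-03]
 [ 2.89947170e-01  9.57042638e-01  1.65697126e-04]
 [ 1.68966036e-03 -3.38767937e-04 -9.99998515e-01]]
[299.6, 312.1] 0.97 536
[317.9, 192.1] 0.73 1496
[114.9, 170.2] 0.58 5112
[[314.80554313 264.59009551]]
wrist cup_floor [289.5, 297.2] 0.86
wrist cup_floor [315.6, 185.4] 0.7
wrist cup_floor [132.9, 140.6] 0.57
[[319.07462062 209.82284355]]
top cup_floor [385.5, 253.6] 0.78
top cup_floor [343.0, 167.3] 0.75
```

View pics/w5.png

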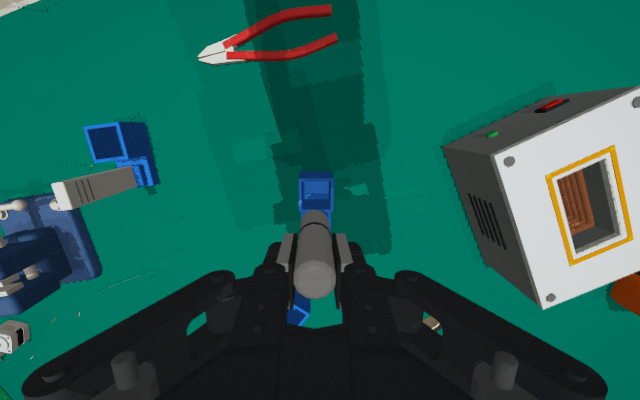

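```bash
cat > ov.py <<'E'
from fit import *
def overlay(r,x,y,yaw,z=0,img=None):
    im=r["color"][:,:,::-1].copy() if img is None else img
    im=cv2.resize(im,None,fx=4,fy=4,interpolation=cv2.INTER_CUBIC)
    M=R.from_euler('z',yaw).as_matrix()
    for (cx,sx,sy,zz,c) in((0,.066,.034,0,(0,255,255)),(-.016,.034,.034,.042,(255,255,255)),(-.016,.028,.028,.042,(0,0,255)),(.02,.022,.010,.105,(255,0,255))):
        q=np.array([[cx+a*sx/2,b*sy/2,zz] for a,b in((-1,-1),(-1,1),(1,1),(1,-1))])@M.T+[x,y,z]
        cv2.polylines(im,[((proj(r,q)+.5)*4-.5).round().astype(np.int32)],True,c,1)
    return im
E
python3 - <<'E'
from ov import *
r=cam("wrist");s=get_state()
im=overlay(r,.5235,.0502,-.30)
a=np.linspace(0,2*np.pi,30);p=s["eef_pos"]
q=np.c_[p[0]+.01*np.cos(a),p[1]+.01*np.sin(a),np.full(30,p[2]-.0633)]
cv2.polylines(im,[((proj(r,q)+.5)*4-.5).round().astype(np.int32)],True,(0,255,0),1)
cv2.imwrite("pics/o5.png",im[600:1200,900:1600])
np.save("w5.npy",r["color"])
E
```

```text
(no output)
```

View pics/o5.png

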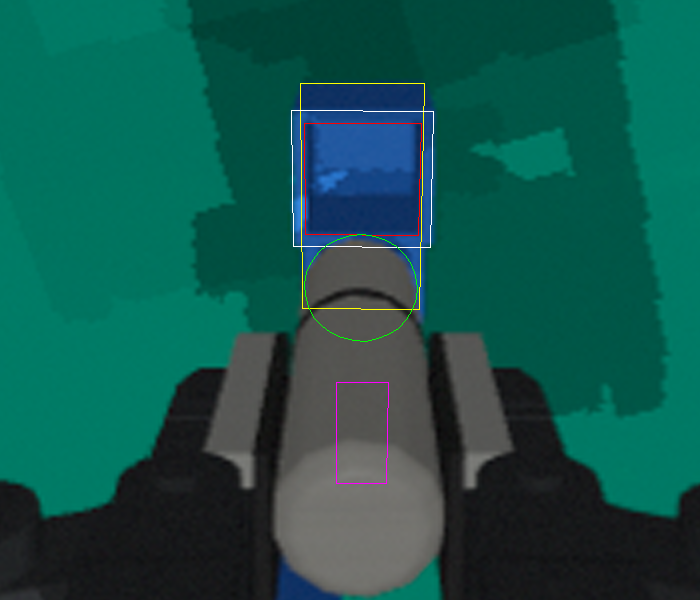

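View pics/t5.png

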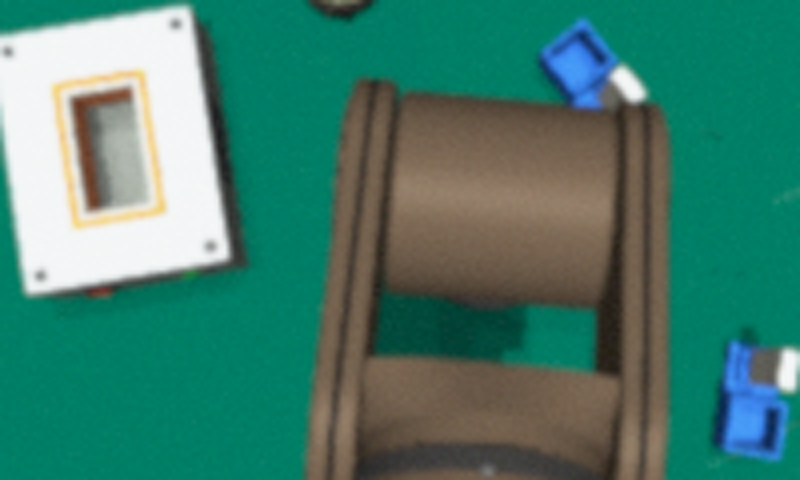

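The overlay fits: the cup opening (red square) and shaft foot (green circle) match the picture, and the cup is about 0.7 mm to the tool's +y. I'll nudge and lower.

```bash

python3 -m crank '[[1,0,0.07,2,0,0,0],[1,0,0,3,0,0,0],[1,0,0,1.5,0,0,0],[1,0,0,0,0,0,0],[1,0,0,0,0,0,0]]'
python3 - <<'E'
from ov import *
r=cam("wrist");s=get_state();print(s["eef_pos"],s["contact_force"])
im=overlay(r,.5235,.0502,-.30)
a=np.linspace(0,2*np.pi,30);p=s["eef_pos"]
q=np.c_[p[0]+.01*np.cos(a),p[1]+.01*np.sin(a),np.full(30,p[2]-.0633)]
cv2.polylines(im,[((proj(r,q)+.5)*4-.5).round().astype(np.int32)],True,(0,255,0),1)
cv2.imwrite("pics/o6.png",im[600:1200,900:1600])
r=cam("side");cv2.imwrite("pics/s6.png",cv2.resize(r["color"][:,:,::-1][120:260,270:430],None,fx=4,fy=4,interpolation=2))
E
```

```text
time: 11.0
eef_pos: [0.5092, 0.055, 0.1177]
tcp_rot: [0.147, 0.989, 0.0, 0.0]
contact_force: [0.8, -0.3, -0.6]
opening: 0.219
[0.50975711 0.05499096 0.11846105] [ 0.52479306  0.15801493 -0.89887042]
```

View pics/o6.png

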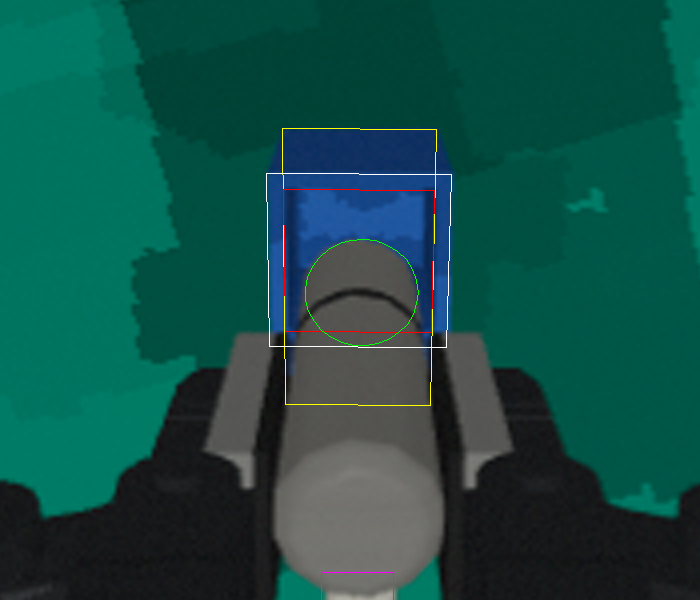

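View pics/s6.png

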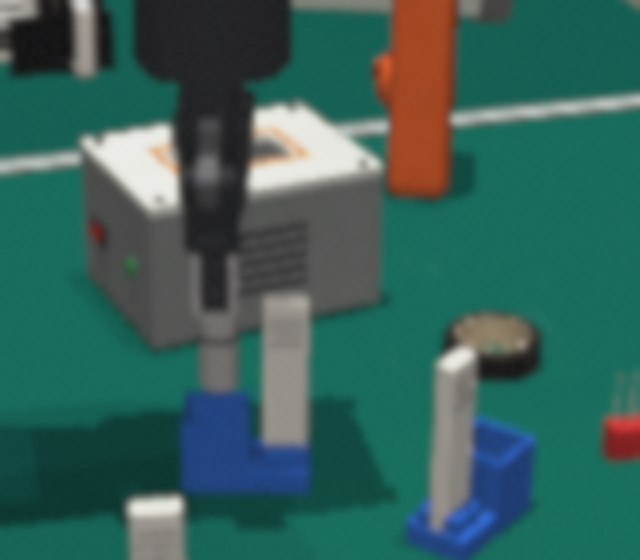

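```bash

python3 -m crank '[[1,0.1,0,0,0,0,0],[1,0,0,1.3,0,0,0],[1,0,0,1.3,0,0,0],[1,0,0,1.2,0,0,0],[1,0,0,0,0,0,0]]'
python3 -m crank '[[1,0,0,0.5,0,0,0],[1,0,0,0,0,0,0],[1,0,0,0,0,0,0]]'
```

```text
time: 11.6
eef_pos: [0.5057, 0.0555, 0.0763]
tcp_rot: [0.147, 0.989, -0.0, -0.003]
contact_force: [-0.1, -0.2, -2.1]
opening: 0.219
time: 11.9
eef_pos: [0.5082, 0.0553, 0.0745]
tcp_rot: [0.147, 0.989, 0.0, 0.0]
contact_force: [0.3, 0.4, -0.6]
opening: 0.222
```

```bash

python3 -m crank '[[1,0,0,0.3,0,0,0],[1,0,0,0.2,0,0,0],[1,0,0,0,0,0,0],[1,0,0,0,0,0,0]]'
python3 -m crank '[[1,0,0,0.1,0,0,0],[1,0,0,0,0,0,0]]'
python3 -m crank '[[1,0,0,0.1,0,0,0],[1,0,0,0,0,0,0]]'
python3 -m crank '[[1,0,0,0.05,0,0,0],[1,0,0,0,0,0,0]]'
```

```text
time: 12.3
eef_pos: [0.5079, 0.0554, 0.0693]
tcp_rot: [0.147, 0.989, -0.0, -0.0]
contact_force: [-0.3, -0.1, -1.8]
opening: 0.222
time: 12.5
eef_pos: [0.5079, 0.0554, 0.0683]
tcp_rot: [0.147, 0.989, 0.0, -0.0]
contact_force: [-0.3, -0.1, -1.2]
opening: 0.223
time: 12.7
eef_pos: [0.5078, 0.0554, 0.0672]
tcp_rot: [0.147, 0.989, -0.0, -0.0]
contact_force: [0.6, 0.0, -1.9]
opening: 0.222
time: 12.9
eef_pos: [0.5079, 0.0554, 0.0668]
tcp_rot: [0.147, 0.989, -0.0, -0.0]
contact_force: [-0.2, 0.1, -1.4]
opening: 0.219
```

```bash

python3 -m crank '[[1,0,0,0.05,0,0,0],[1,0,0,0,0,0,0]]'
python3 -m crank '[[1,0,0,0.05,0,0,0],[1,0,0,0,0,0,0]]'
```

```text
time: 13.1
eef_pos: [0.508, 0.0553, 0.0664]
tcp_rot: [0.147, 0.989, 0.0, 0.0]
contact_force: [-0.7, -0.2, -0.5]
opening: 0.221
time: 13.3
eef_pos: [0.5082, 0.0553, 0.0664]
tcp_rot: [0.147, 0.989, -0.0, 0.0]
contact_force: [-1.6, -0.3, 2.3]
opening: 0.216
```

```bash
python3 - <<'E'
from ov import *
r=cam("wrist");s=get_state();print(s["eef_pos"],s["contact_force"])
im=overlay(r,.5235,.0502,-.30)
cv2.imwrite("pics/o7.png",im[600:1200,900:1600])
E
```

```text
[0.50824431 0.05530491 0.06639232] [-1.5929929  -0.8894321   2.53866191]
```

View pics/o7.png

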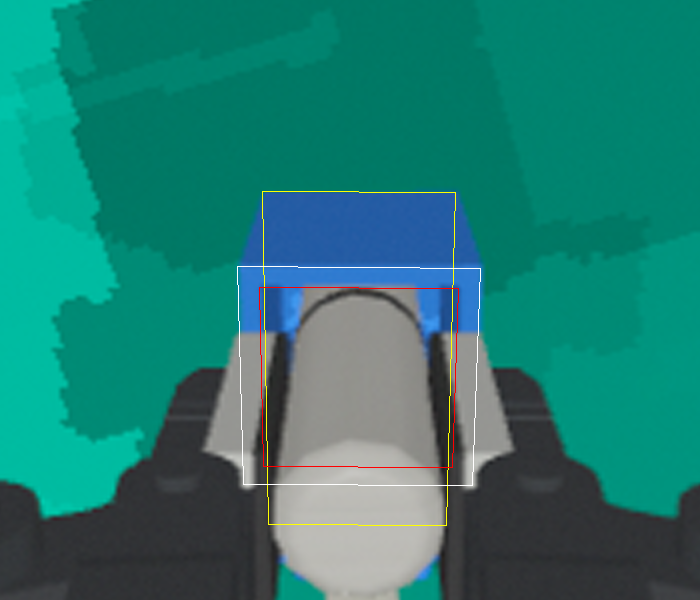

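Contact at z=0.0664, as computed (the wrist force rose by about 4 N), so the shaft is on the cup floor. I'll release it gently.

```bash

python3 -m crank '[[0.5,0,0,0,0,0,0],[0.45,0,0,0,0,0,0],[0.3,0,0,0,0,0,0],[0.1,0,0,0,0,0,0],[-0.1,0,0,0,0,0,0]]' 20
python3 -m crank '[[-0.3,0,0,0,0,0,0],[-0.3,0,0,0,0,0,0]]'
python3 - <<'E'
from ov import *
r=cam("wrist");s=get_state();print(s["eef_pos"],s["contact_force"])
cv2.imwrite("pics/w8.png",r["color"][:,:,::-1])
r=cam("side");cv2.imwrite("pics/s8.png",cv2.resize(r["color"][:,:,::-1][120:260,270:430],None,fx=4,fy=4,interpolation=2))
E
```

```text
time: 13.85
eef_pos: [0.5079, 0.0554, 0.0657]
tcp_rot: [0.147, 0.989, 0.0, -0.0]
contact_force: [-0.5, -0.1, 0.0]
opening: 0.548
time: 14.05
eef_pos: [0.5079, 0.0554, 0.0658]
tcp_rot: [0.147, 0.989, 0.0, -0.0]
contact_force: [-0.0, 0.1, -0.7]
opening: 0.648
[0.50793352 0.05534234 0.06582062] [ 0.16169593 -0.31816696 -0.12648093]
```

View pics/w8.png

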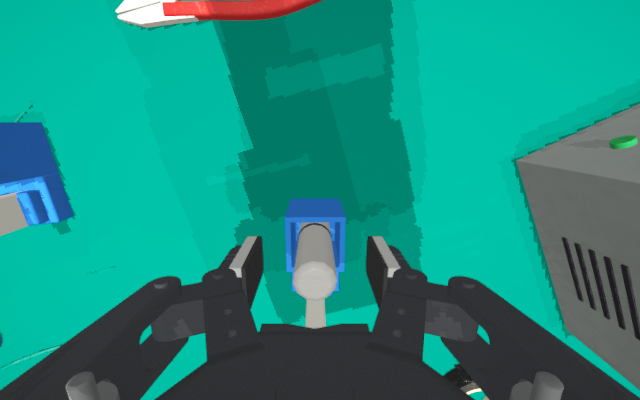

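View pics/s8.png

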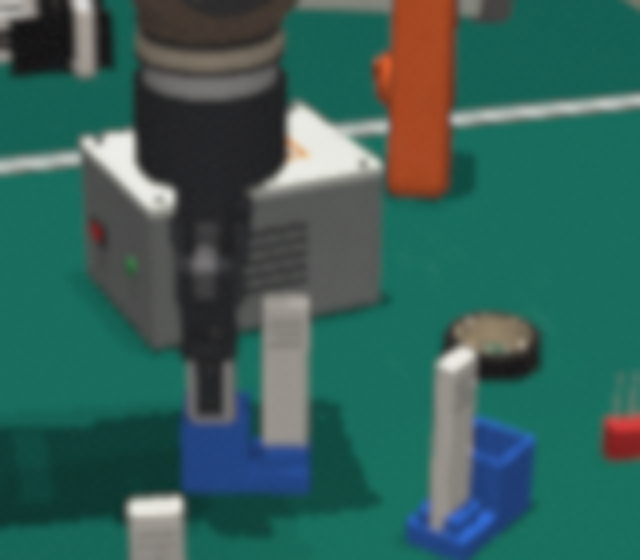

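The shaft stands in the cup at (315,270) and is free. I'll rise straight up and measure the carrier and slot again.

```bash

python3 -m crank '[[-0.3,0,0,-2,0,0,0],[-0.5,0,0,-4,0,0,0],[-1,0,0,-4,0,0,0],[-1,0,0,-4,0,0,0],[-1,0,0,-4,0,0,0]]'
python3 -m crank '[[-1,0,0,0,0,0,0],[-1,0,0,0,0,0,0],[-1,0,0,0,0,0,0]]'
python3 - <<'E'
from ov import *
s=get_state();print(s["eef_pos"],s["contact_force"])
def carrs(x,y,yaw):
    M=R.from_euler('z',yaw).as_matrix();c=M@[-.016,0,0]
    return carr(x,y,yaw)+[cyl(x+c[0],y+c[1],.003)]
sc=[]
for n in("wrist","side"):
    r=cam(n);cv2.imwrite(f"pics/{n}9.png",r["color"][:,:,::-1]);np.save(f"{n}9.npy",r["color"])
    a=best("carrier",n,proj(r,[.5235,.05,.04])[0]);b=best("shaft",n,proj(r,[.508,.055,.06])[0])
    if a is None: print(n,"no carrier");continue
    print(n,a.sum(),None if b is None else b.sum())
    m=a if b is None else a|b
    sc.append((r,m)); print(n,fit([(r,m)],carrs,[.5235,.05,-.3],[.005,.005,.1]))
    print("nosh",fit([(r,a)],carr,[.5235,.05,-.3],[.005,.005,.1]))
    for d in place_of("slot",n): print(n,d["location"],d["p"],atz(r,d["location"],.095))
E
```

```text
time: 14.65
eef_pos: [0.5076, 0.0554, 0.2475]
tcp_rot: [0.147, 0.989, 0.0, 0.0]
contact_force: [1.1, -0.7, -0.2]
opening: 0.998
time: 14.95
eef_pos: [0.5071, 0.0554, 0.2443]
tcp_rot: [0.147, 0.989, -0.0, -0.001]
contact_force: [-0.5, -0.5, 0.1]
opening: 1.0
[0.50707764 0.05541383 0.24428606] [-0.48136174 -0.48277961  0.10689878]
wrist 1320 434
wrist (array([ 0.52379344,  0.05101192, -0.28574507]), np.float64(0.013745760545134544))
nosh (array([ 0.52379344,  0.05101192, -0.28574507]), np.float64(0.282988578081131))
wrist [530.9, 192.5] 0.84 [[0.56964844 0.26508799 0.095     ]]
side 957 219
side (array([ 0.52624541,  0.05180585, -0.28819481]), np.float64(0.02585052140057087))
nosh (array([ 0.52547704,  0.04992488, -0.24704303]), np.float64(0.0890948548913002))
side [327.1, 160.6] 0.82 [[0.56855032 0.24923314 0.095     ]]
```

View pics/wrist9.png

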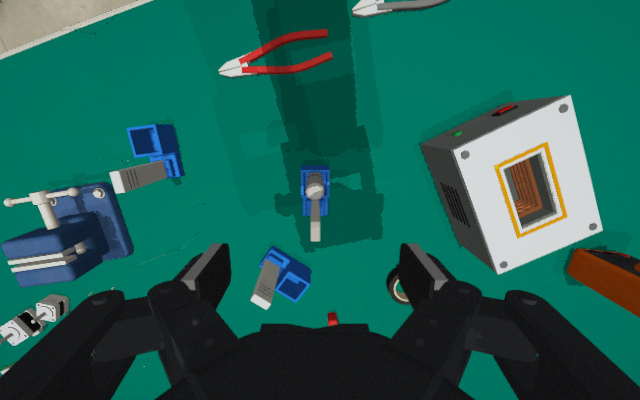

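```bash
cat > slot.py <<'E'
from fit import *
def rect(x,y,yaw,sx,sy,z):
    M=R.from_euler('z',yaw).as_matrix()
    return np.array([[a*sx/2,b*sy/2,0] for a,b in((-1,-1),(-1,1),(1,1),(1,-1))])@M.T+[x,y,z]
def plate_mask(r,x=.569,y=.263,yaw=.15):
    c=r["color"].astype(int);hsv=cv2.cvtColor(r["color"],cv2.COLOR_RGB2HSV)
    reg=sil(r,[rect(x,y,yaw,.19,.15,.095)])>.5
    m=((hsv[...,2]>150)&(hsv[...,1]<60)&reg).astype(np.uint8)
    cs,_=cv2.findContours(m,cv2.RETR_EXTERNAL,cv2.CHAIN_APPROX_NONE)
    k=max(cs,key=cv2.contourArea);o=np.zeros_like(m);cv2.drawContours(o,[k],-1,1,-1);return o>0
def frame_mask(r,x,y,yaw):
    hsv=cv2.cvtColor(r["color"],cv2.COLOR_RGB2HSV)
    reg=sil(r,[rect(x,y,yaw,.11,.08,.095)])>.5
    m=((hsv[...,0]>10)&(hsv[...,0]<28)&(hsv[...,1]>110)&(hsv[...,2]>170)&reg).astype(np.uint8)
    cs,_=cv2.findContours(m,cv2.RETR_EXTERNAL,cv2.CHAIN_APPROX_NONE)
    if not cs: return None
    k=max(cs,key=cv2.contourArea);o=np.zeros_like(m);cv2.drawContours(o,[k],-1,1,-1);return o>0
E
python3 - <<'E'
from slot import *
for n in("wrist","side","top"):
    r=cam(n);m=plate_mask(r);p,e=fit([(r,m)],lambda x,y,w:[rect(x,y,w,.15,.116,.095)],[.569,.263,.15],[.005,.005,.05]);print(n,"plate",m.sum(),p,e)
    f=frame_mask(r,*p)
    if f is not None: print(n,"frame",f.sum(),fit([(r,f)],lambda x,y,w,sx,sy:[rect(x,y,w,sx,sy,.095)],[*p,.085,.053],[.003,.003,.05,.005,.005]))
    im=cv2.resize(r["color"][:,:,::-1],None,fx=4,fy=4,interpolation=cv2.INTER_CUBIC)
    for sx,sy in((.15,.116),(.07,.038)): cv2.polylines(im,[((proj(r,rect(*p,sx,sy,.095))+.5)*4-.5).round().astype(np.int32)],True,(0,0,255),1)
    u,v=(proj(r,[*p[:2],.095])[0]*4).astype(int);u=min(max(u,350),2210);v=max(v,300)
    cv2.imwrite(f"pics/p_{n}.png",im[v-300:v+300,u-350:u+350])
E
```

```text
wrist plate 16421 [0.56902215 0.26561191 0.16415649] 0.001159948529675603
wrist frame 4272 (array([0.56897492, 0.26574621, 0.16404722, 0.08393282, 0.05238375]), np.float64(0.00022558780619874597))
side plate 1245 [0.57312362 0.26553342 0.17329491] 0.007164200767874718
top plate 3350 [0.5683502  0.26452559 0.16665033] 0.0013587652938440442
top frame 3 (array([ 5.79769617e-01,  2.61092715e-01,  7.82845488e-01,  8.58129340e-02,
       -1.50713885e-05]), np.float64(5.619907379150391))
```

View pics/p_wrist.png

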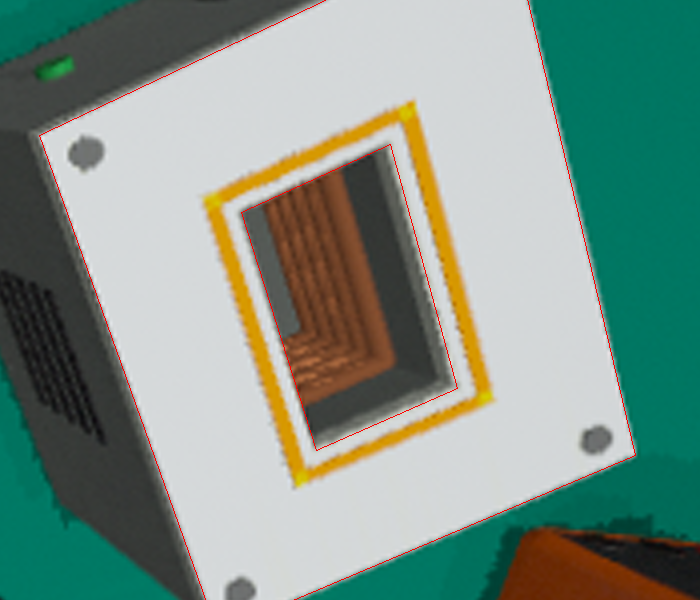

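```bash

python3 -m crank '[[-0.6,-1.9,0.04,0,0,0,0],[-0.4,-1.83,0.04,0,0,0,0],[-0.4,0,0,4,0,0,0],[-0.4,0,0,4,0,0,0],[-0.4,0,0,2,0,0,0]]'
python3 -m crank '[[-0.4,0,0,0,0,0,0],[-0.4,0,0,0,0,0,0],[-0.4,0,0,0,0,0,0]]'
python3 - <<'E'
from ov import *
s=get_state();print(s["eef_pos"],s["contact_force"])
r=cam("wrist")
im=overlay(r,.5238,.051,-.286)
u=((proj(r,s["eef_pos"])+.5)*4).astype(int)[0];cv2.circle(im,tuple(u),5,(0,255,0),-1)
cv2.imwrite("pics/o10.png",im[700:1300,900:1700])
E
```

```text
time: 16.0
eef_pos: [0.5419, 0.0454, 0.1421]
tcp_rot: [0.147, 0.989, -0.0, -0.003]
contact_force: [-0.1, 0.4, -0.9]
opening: 0.7
time: 16.3
eef_pos: [0.5453, 0.0451, 0.148]
tcp_rot: [0.147, 0.989, 0.0, 0.002]
contact_force: [-0.1, -0.1, 0.6]
opening: 0.7
[0.54530083 0.04512401 0.14804047] [-0.13070337 -0.12034378  0.63525422]
```

View pics/o10.png

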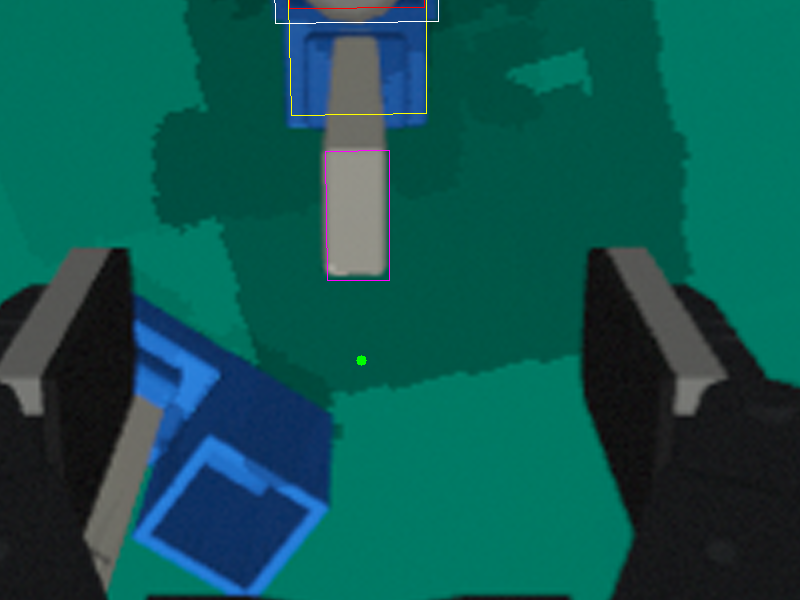

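```bash

python3 -m crank '[[-0.4,0,0,0,0,0,0],[-0.4,0,0,0,0,0,0],[-0.4,0,0,0,0,0,0]]'
python3 -m crank '[[-0.4,0,-0.03,2.0,0,0,0],[-0.4,0,0,2.0,0,0,0],[-0.4,0,0,1,0,0,0],[-0.4,0,0,0,0,0,0],[-0.4,0,0,0,0,0,0]]'
python3 -m crank '[[-0.4,0,0,0,0,0,0],[-0.4,0,0,0,0,0,0]]'
python3 - <<'E'
from ov import *
s=get_state();print(s["eef_pos"],s["contact_force"])
r=cam("wrist")
im=overlay(r,.5238,.051,-.286)
cv2.imwrite("pics/o11.png",im[700:1300,900:1700])
E
```

```text
time: 16.65
eef_pos: [0.5441, 0.0452, 0.1464]
tcp_rot: [0.147, 0.989, 0.0, 0.001]
contact_force: [-0.0, 0.5, 0.5]
opening: 0.698
time: 17.15
eef_pos: [0.5441, 0.0449, 0.0962]
tcp_rot: [0.147, 0.989, 0.0, 0.0]
contact_force: [-0.7, -0.7, -0.3]
opening: 0.699
time: 17.35
eef_pos: [0.5445, 0.0449, 0.097]
tcp_rot: [0.147, 0.989, 0.0, 0.001]
contact_force: [0.6, -0.3, -0.4]
opening: 0.699
[0.54454985 0.04490758 0.0969592 ] [ 0.61865896 -0.3094094  -0.42466655]
```

View pics/o11.png

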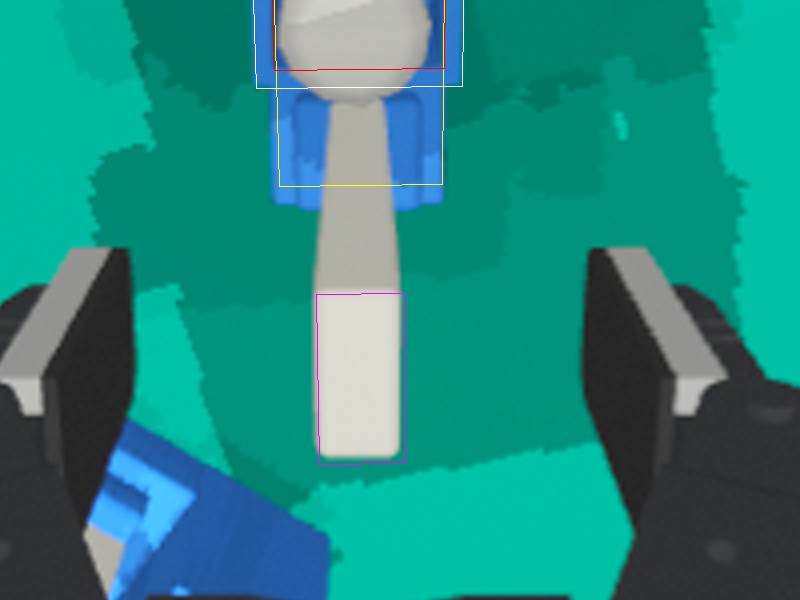

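The tab (centre column 358) is midway between the pads (132 and 585). I'll lower the last 9 mm and close on it.

```bash

python3 -m crank '[[-0.4,0.1,0,0.9,0,0,0],[-0.4,0,0,0,0,0,0],[0.2,0,0,0,0,0,0],[0.5,0,0,0,0,0,0],[0.6,0,0,0,0,0,0]]' 40
python3 -m crank '[[0.7,0,0,0,0,0,0],[0.8,0,0,0,0,0,0],[0.9,0,0,0,0,0,0],[1,0,0,0,0,0,0],[1,0,0,0,0,0,0]]' 90
python3 - <<'E'
from ov import *
s=get_state();print(s["eef_pos"],s["contact_force"])
r=cam("wrist")
cv2.imwrite("pics/w12.png",r["color"][:,:,::-1])
E
```

```text
time: 17.9
eef_pos: [0.5429, 0.0452, 0.0869]
tcp_rot: [0.147, 0.989, 0.0, 0.0]
contact_force: [0.4, 0.4, -0.5]
opening: 0.212
time: 18.4
eef_pos: [0.5432, 0.0452, 0.0872]
tcp_rot: [0.147, 0.989, 0.0, 0.0]
contact_force: [1.1, -0.8, 0.9]
opening: 0.107
[0.54318363 0.04518093 0.0871687 ] [ 1.08714036 -0.76729523  0.88419563]
```

View pics/w12.png

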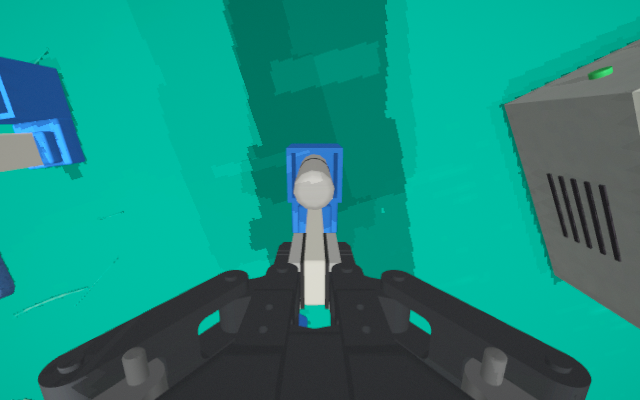

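```bash

python3 -m crank '[[1,0,0,-0.3,0,0,0],[1,0,0,-0.7,0,0,0],[1,0,0,-1.5,0,0,0],[1,0,0,-2,0,0,0],[1,0,0,-2,0,0,0]]'
python3 -m crank '[[1,0,0,-2,0,0,0],[1,0,0,-2,0,0,0],[1,0,0,-1.5,0,0,0],[1,0,0,-1,0,0,0],[1,0,0,-0.5,0,0,0]]'
python3 -m crank '[[1,0,0,0,0,0,0],[1,0,0,0,0,0,0],[1,0,0,0,0,0,0]]'
python3 - <<'E'
from ov import *
s=get_state();print(s["eef_pos"],s["contact_force"],s["wrist_torque"])
r=cam("wrist");cv2.imwrite("pics/w13.png",r["color"][:,:,::-1])
r=cam("side");cv2.imwrite("pics/s13.png",cv2.resize(r["color"][:,:,::-1][100:260,270:430],None,fx=3.6,fy=3.6,interpolation=2))
E
```

```text
time: 18.95
eef_pos: [0.5426, 0.0453, 0.1531]
tcp_rot: [0.147, 0.989, 0.0, -0.0]
contact_force: [0.3, 0.1, -1.8]
opening: 0.106
time: 19.45
eef_pos: [0.5431, 0.0453, 0.2232]
tcp_rot: [0.147, 0.989, 0.0, 0.001]
contact_force: [-0.1, -0.7, -2.6]
opening: 0.105
time: 19.75
eef_pos: [0.5422, 0.0453, 0.2206]
tcp_rot: [0.147, 0.989, -0.0, -0.001]
contact_force: [-0.9, 0.1, -2.5]
opening: 0.1
[0.54218653 0.04531007 0.22055546] [-0.94898959  0.10372694 -2.50593891] [-0.01156633 -0.02870708  0.05652817]
```

View pics/w13.png

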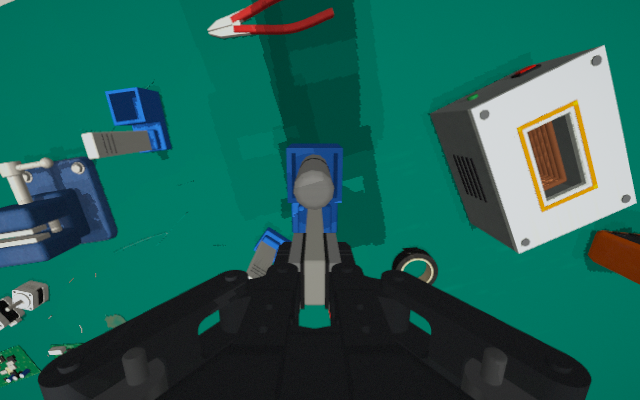

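View pics/s13.png

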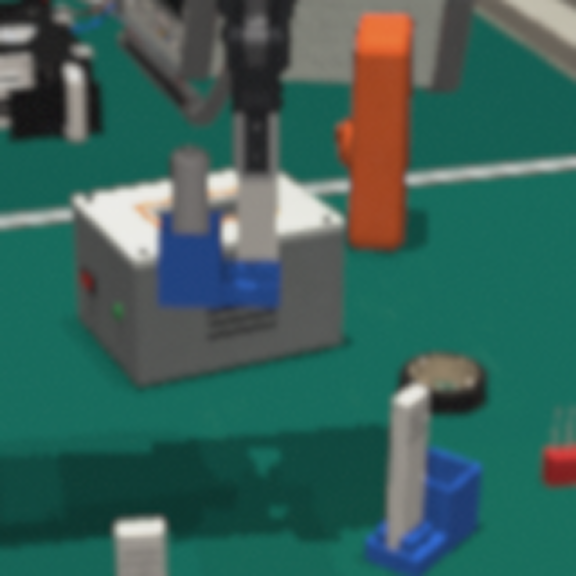

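The carrier is lifted, upright, with the shaft in its cup. I'll carry it over the slot and turn it about +26° to line up.

```bash

python3 -m crank '[[1,0.1,1,0,0,0,0],[1,0.2,2,0,0,0,0],[1,0.3,3,0,0,0,0],[1,0.3,3,0,0,0,0],[1,0.3,3,0,0,0,0]]'
python3 -m crank '[[1,0.3,3,0,0,0,0],[1,0.3,3,0,0,0,0],[1,0.2,2,0,0,0,0],[1,0.07,1.5,0,0,0,0],[1,0,1.25,0,0,0,0]]'
python3 -m crank '[[1,0,0,0,0,0,-2.3],[1,0,0,0,0,0,-6],[1,0,0,0,0,0,-6],[1,0,0,0,0,0,-6],[1,0,0,0,0,0,-6]]'
python3 -m crank '[[1,0,0,0,0,0,0],[1,0,0,0,0,0,0],[1,0,0,0,0,0,0],[1,0,0,0,0,0,0],[1,0,0,0,0,0,0]]'
python3 - <<'E'
from ov import *
s=get_state();print(s["eef_pos"],s["contact_force"],s["wrist_torque"]);print(R.from_quat(s["tcp_rot"]).as_matrix())
for n in("wrist","top","side"):
    r=cam(n);cv2.imwrite(f"pics/{n}14.png",r["color"][:,:,::-1]);np.save(n+"14.npy",r["color"])
E
```

```text
time: 20.35
eef_pos: [0.5664, 0.1652, 0.2216]
tcp_rot: [0.147, 0.989, 0.0, -0.0]
contact_force: [0.2, -0.6, -3.0]
opening: 0.105
time: 20.85
eef_pos: [0.5893, 0.2699, 0.2215]
tcp_rot: [0.147, 0.989, -0.0, -0.0]
contact_force: [-0.1, -0.0, -2.3]
opening: 0.103
time: 21.35
eef_pos: [0.5896, 0.2684, 0.2218]
tcp_rot: [-0.083, 0.997, -0.0, -0.0]
contact_force: [-0.5, 0.8, -1.5]
opening: 0.106
time: 21.85
eef_pos: [0.5893, 0.2689, 0.2218]
tcp_rot: [-0.081, 0.997, -0.0, -0.0]
contact_force: [0.3, 0.1, -2.7]
opening: 0.105
[0.58928394 0.26887405 0.22183252] [ 0.28668763  0.10742065 -2.71036481] [ 0.01144294 -0.05019705 -0.04618253]
[[-9.86796530e-01 -1.61964786e-01 -1.26760937e-04]
 [-1.61964785e-01  9.86796538e-01 -2.31595360e-05]
 [ 1.28838283e-04 -2.32294192e-06 -9.99999992e-01]]
```

View pics/wrist14.png

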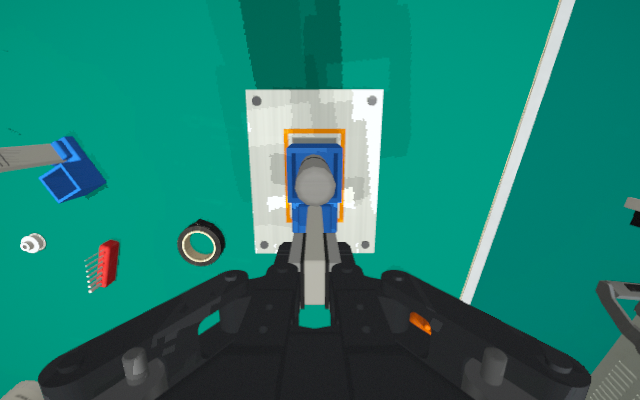

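View pics/side14.png

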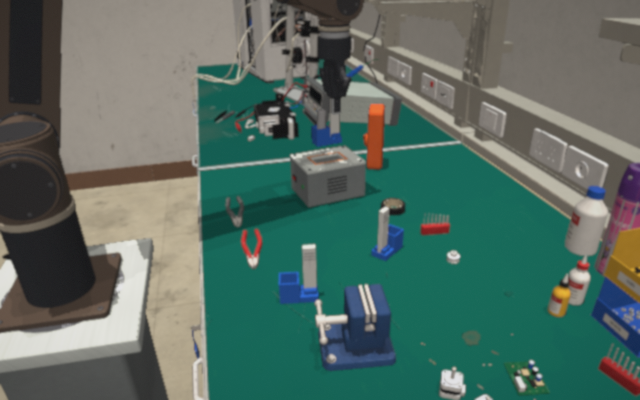

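View pics/top14.png

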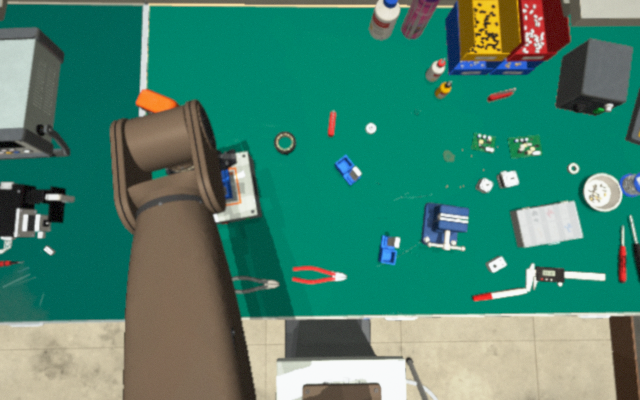

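```bash
cat > rel.py <<'E'
from slot import *
from scipy.optimize import minimize
def wfit(r,m,w,gen,p0,steps):
    m=cv2.GaussianBlur(m.astype(np.float32),(0,0),.8)
    c=lambda p:(w*(cv2.GaussianBlur(sil(r,gen(*p)).astype(np.float32),(0,0),.8)-m)**2).sum()/w.sum()*1e3
    p0=np.array(p0,float);s=np.vstack([p0]+[p0+np.eye(len(p0))[i]*steps[i] for i in range(len(p0))])
    o=minimize(c,p0,method="Nelder-Mead",options=dict(initial_simplex=s,xatol=1e-5,fatol=1e-6,maxiter=400));return o.x,o.fun
def run(tag):
    s=get_state();p=s["eef_pos"];M=R.from_quat(s["tcp_rot"]).as_matrix();yaw=np.arctan2(-M[1,0],-M[0,0])
    r=cam("wrist");hsv=cv2.cvtColor(r["color"],cv2.COLOR_RGB2HSV)
    green=(hsv[...,0]>70)&(hsv[...,0]<95)&(hsv[...,1]>120)
    rows=np.arange(400)[:,None]*np.ones((1,640))
    ymax=proj(r,rect(*SL0[:2],SL0[2],.15,.116,.095))[:,1].max()
    reg=(sil(r,[rect(*SL0,.2,.166,.095)])>.5)&(rows<228)
    pl,e=wfit(r,(~green),reg.astype(float),lambda x,y,w:[rect(x,y,w,.15,.116,.095)],SL0,[.003,.003,.03])
    fm=(hsv[...,0]>10)&(hsv[...,0]<28)&(hsv[...,1]>150)&(hsv[...,2]>150)
    blue=(hsv[...,0]>100)&(hsv[...,0]<125)&(hsv[...,1]>120)
    np.save("blue.npy",blue)
    zc=p[2]-.0872
    c0=[p[0]-.02*np.cos(yaw),p[1]-.02*np.sin(yaw),yaw]
    # cup + foot, blue region; ignore shaft/tab/fingers
    def g(x,y,w):
        Mz=R.from_euler('z',w).as_matrix();return [b@Mz.T+[x,y,zc] for b in CARR[:2]]
    sh=np.zeros((400,640),bool)
    for t in("shaft",):
        for d in trace(t,"wrist")[:1]: sh|=d["pixels"]
    sh=cv2.dilate(sh.astype(np.uint8),np.ones((5,5)))>0
    tab=cv2.dilate(sil(r,[CARR[2]@R.from_euler('z',yaw).as_matrix().T+[c0[0],c0[1],zc]]),np.ones((5,5)))>.5
    reg2=cv2.dilate(sil(r,g(*c0)),np.ones((21,21)))>.5
    w2=(reg2&~sh&~tab&(rows<230)).astype(float)
    ca,e2=wfit(r,blue,w2,g,c0,[.003,.003,.03])
    print("tcp",p,yaw,"F",s["contact_force"]);print("plate",pl,e);print("carr",ca,e2,"nominal",c0)
    # slot polygon visible frame
    d=pl[:2]-ca[:2];print("world shift needed",d,"yaw",pl[2]-ca[2]);
    print("tool cm",100*(M[:2,0]@d),100*(M[:2,1]@d))
    im=cv2.resize(r["color"][:,:,::-1],None,fx=4,fy=4,interpolation=cv2.INTER_CUBIC)
    L=lambda q,c:cv2.polylines(im,[((proj(r,q)+.5)*4-.5).round().astype(np.int32)],True,c,1)
    L(rect(*pl,.15,.116,.095),(0,0,255));L(rect(*pl,.0839,.0524,.095),(0,0,255));L(rect(*pl,.07,.038,.095),(255,0,255))
    k=ca[:2]-.016*np.array([np.cos(ca[2]),np.sin(ca[2])])
    L(rect(*ca,.066,.034,zc),(0,255,255));L(rect(*k,ca[2],.034,.034,zc+.042),(255,255,255))
    cv2.imwrite(f"pics/{tag}.png",im[320:1020,900:1620][:600])
SL0=[.569,.2657,.164]
E
python3 -c "
from rel import *
run('r15')"
```

```text
tcp [0.58933214 0.26889795 0.22183346] 0.16308566121703263 F [ 0.11883175 -0.23513523 -3.20943197]
plate [0.56921567 0.26549428 0.16409047] 0.20955015049634426
carr [0.57008009 0.26568415 0.16212219] 16.304428140532966 nominal [np.float64(0.5695975237188348), np.float64(0.2656506736280794), np.float64(0.16308566121703263)]
world shift needed [-0.00086441 -0.00018987] yaw 0.0019682812294747887
tool cm 0.0883771160038808 -0.004699730485571093
```

View pics/r15.png

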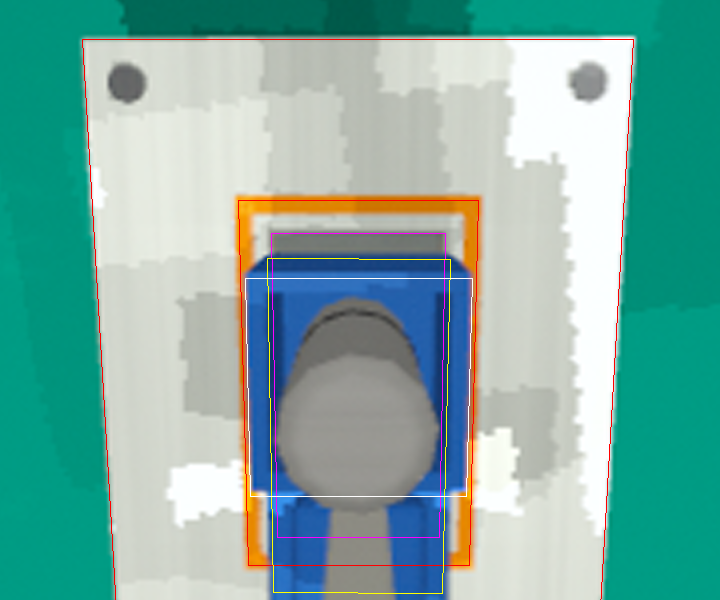

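```bash

python3 -m crank '[[1,0.03,0,1,0,0,0],[1,0,0,1,0,0,0],[1,0,0,0.9,0,0,0],[1,0,0,0,0,0,0],[1,0,0,0,0,0,0]]'
python3 -m crank '[[1,0,0,0,0,0,0],[1,0,0,0,0,0,0],[1,0,0,0,0,0,0]]'
python3 -c "
from rel import *
run('r16')"
```

```text
time: 22.6
eef_pos: [0.5887, 0.2688, 0.1919]
tcp_rot: [-0.082, 0.997, -0.0, -0.001]
contact_force: [0.2, -1.1, -2.2]
opening: 0.109
time: 22.9
eef_pos: [0.5893, 0.269, 0.1934]
tcp_rot: [-0.082, 0.997, 0.0, 0.001]
contact_force: [-0.0, 0.6, -3.0]
opening: 0.106
tcp [0.58928011 0.26895779 0.19344806] 0.16335894221947614 F [-0.00666351  0.63463392 -2.97677526]
plate [0.56903803 0.26560127 0.1677341 ] 0.3830706223039994
carr [0.57019192 0.26578396 0.16659088] 14.926948416983763 nominal [np.float64(0.5695463743772718), np.float64(0.2657051261036573), np.float64(0.16335894221947614)]
world shift needed [-0.00115389 -0.00018269] yaw 0.0011432208935845123
tool cm 0.1168241588661412 0.0007408099037706399
```

View pics/r16.png

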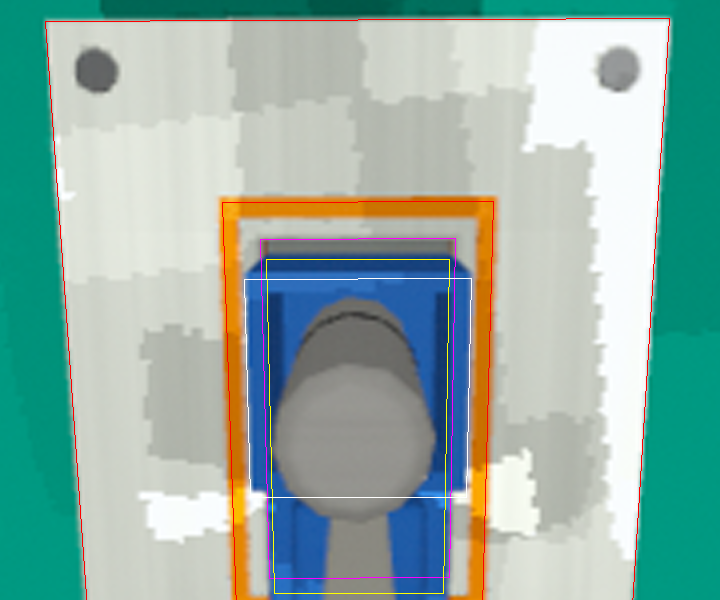

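```bash

python3 -m crank '[[1,0.05,0,0,0,0,0],[1,0,0,0.4,0,0,0],[1,0,0,0.3,0,0,0],[1,0,0,0,0,0,0],[1,0,0,0,0,0,0]]'
python3 -c "
from rel import *
run('r17')"
```

```text
time: 23.5
eef_pos: [0.5884, 0.2687, 0.1854]
tcp_rot: [-0.082, 0.997, -0.0, -0.0]
contact_force: [-0.1, -0.2, -2.6]
opening: 0.105
tcp [0.58835092 0.26874433 0.18543384] 0.16330569597246306 F [-0.07682969 -0.18380773 -2.64051312]
plate [0.56924421 0.26562504 0.16640103] 0.3623896923835481
carr [0.56890688 0.26555043 0.16340837] 13.497921368399425 nominal [np.float64(0.5686170181063277), np.float64(0.26549271826693177), np.float64(0.16330569597246306)]
world shift needed [3.37326825e-04 7.46097808e-05] yaw 0.0029926559668714825
tool cm -0.03449688106707676 0.0018774239472839778
```

View pics/r17.png

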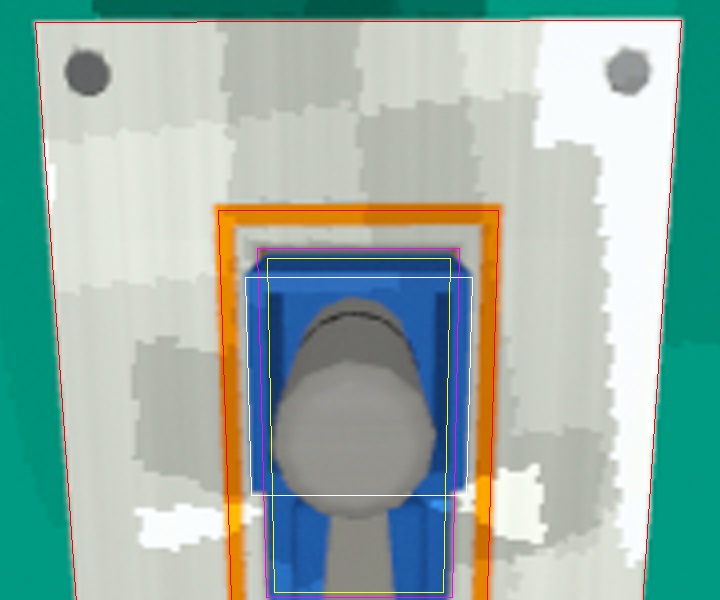

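```bash

python3 -m crank '[[1,-0.05,0,0,0,0,0],[1,0,0,0,0,0,0],[1,0,0,0,0,0,0]]'
python3 - <<'E'
from h import *
s=get_state();print(s["eef_pos"])
r=cam("wrist");c=r["color"][125:175,275:355,::-1]
cv2.imwrite("pics/z18.png",cv2.resize(c,None,fx=10,fy=10,interpolation=cv2.INTER_NEAREST))
c=r["color"][185:245,275:355,::-1]
cv2.imwrite("pics/z18b.png",cv2.resize(c,None,fx=10,fy=10,interpolation=cv2.INTER_NEAREST))
E
```

```text
time: 23.9
eef_pos: [0.5891, 0.2689, 0.186]
tcp_rot: [-0.082, 0.997, 0.0, 0.0]
contact_force: [-0.7, 0.4, -3.2]
opening: 0.104
[0.58909154 0.26886714 0.18596028]
```

View pics/z18.png

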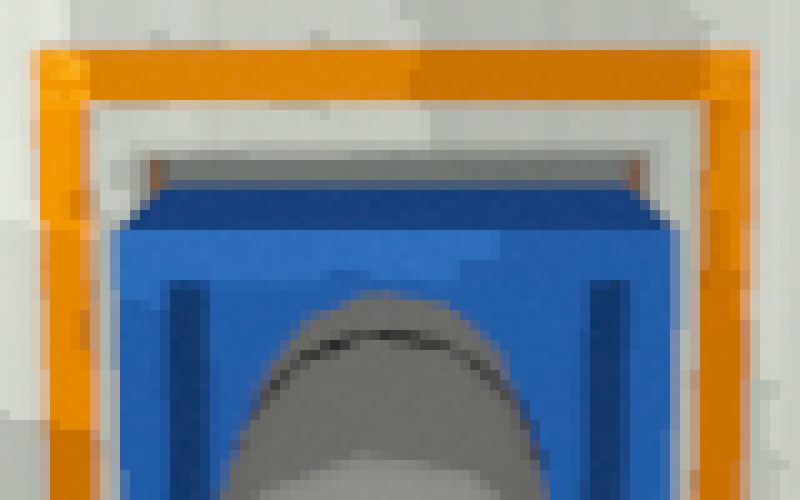

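View pics/z18b.png

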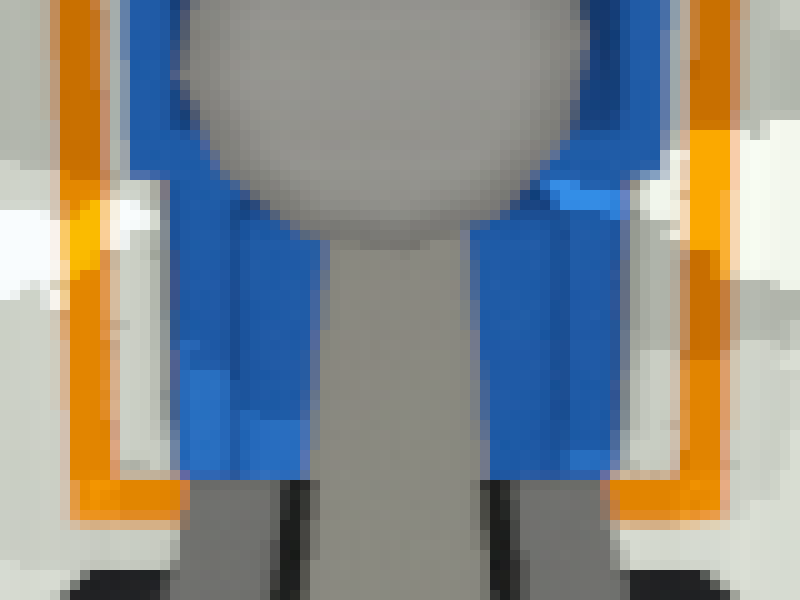

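The far-end gap is about 2.7 mm and the side gaps are equal. I'll shift 0.4 mm towards the cup end and start lowering, watching the force.

```bash

python3 -m crank '[[1,0.04,0,0,0,0,0],[1,0,0,0.2,0,0,0],[1,0,0,0.2,0,0,0],[1,0,0,0.2,0,0,0],[1,0,0,0,0,0,0]]'
python3 -m crank '[[1,0,0,0.2,0,0,0],[1,0,0,0,0,0,0]]'
python3 - <<'E'
from h import *
s=get_state();print(s["eef_pos"],s["contact_force"],s["wrist_torque"])
r=cam("wrist");c=r["color"][125:175,275:355,::-1]
cv2.imwrite("pics/z19.png",cv2.resize(c,None,fx=10,fy=10,interpolation=cv2.INTER_NEAREST))
E
```

```text
time: 24.45
eef_pos: [0.5883, 0.2687, 0.1792]
tcp_rot: [-0.082, 0.997, -0.0, -0.001]
contact_force: [0.6, -0.2, -3.6]
opening: 0.104
time: 24.65
eef_pos: [0.5885, 0.2688, 0.1775]
tcp_rot: [-0.082, 0.997, -0.0, -0.0]
contact_force: [-0.2, -0.5, -2.5]
opening: 0.106
[0.58848131 0.26875668 0.17747535] [-0.15906454 -0.50049071 -2.48735808] [ 0.0023091  -0.07075794  0.02120339]
```

View pics/z19.png

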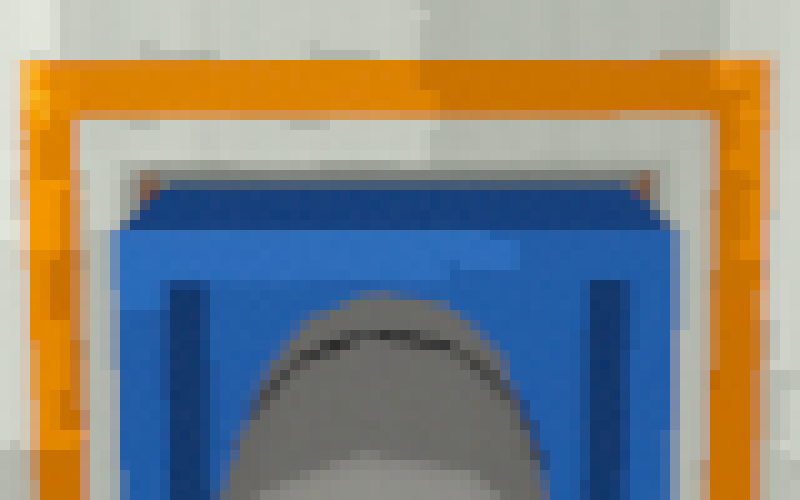

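```bash

python3 -m crank '[[1,-0.05,0,0,0,0,0],[1,0,0,0.4,0,0,0],[1,0,0,0.4,0,0,0],[1,0,0,0,0,0,0],[1,0,0,0,0,0,0]]'
python3 -m crank '[[1,0,0,0.4,0,0,0],[1,0,0,0.4,0,0,0],[1,0,0,0,0,0,0]]'
python3 - <<'E'
from h import *
s=get_state();print(s["eef_pos"],s["contact_force"],s["wrist_torque"])
r=cam("wrist");c=r["color"][125:175,275:355,::-1]
cv2.imwrite("pics/z20.png",cv2.resize(c,None,fx=10,fy=10,interpolation=cv2.INTER_NEAREST))
E
```

```text
time: 25.2
eef_pos: [0.5889, 0.2688, 0.1694]
tcp_rot: [-0.082, 0.997, -0.0, -0.0]
contact_force: [-0.4, -0.1, -2.2]
opening: 0.102
time: 25.5
eef_pos: [0.5886, 0.2687, 0.1608]
tcp_rot: [-0.082, 0.997, -0.0, -0.001]
contact_force: [-0.5, -0.2, -2.6]
opening: 0.104
[0.58855784 0.26872812 0.16076218] [-0.54300116 -0.19400709 -2.64845571] [ 0.04433515 -0.04223558  0.03413501]
```

View pics/z20.png

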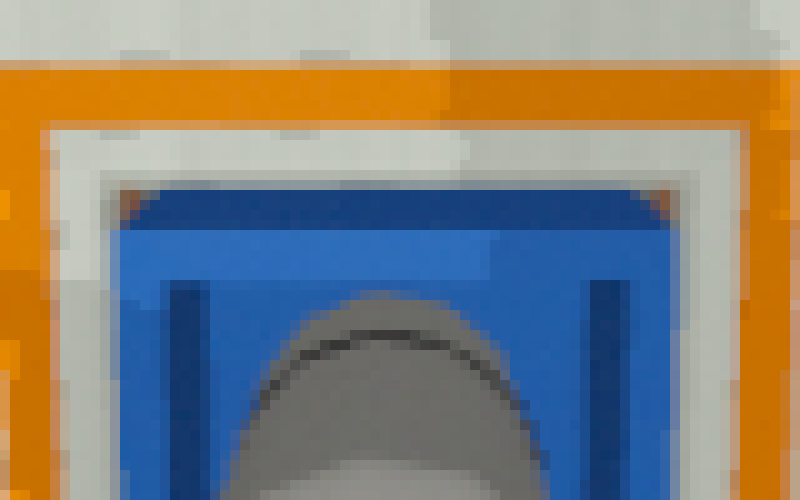

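Now 21 mm into the slot with no force change. Allowing for the view angle, the end gap is about 2 mm. I'll continue.

```bash

python3 -m crank '[[1,0,0,0.4,0,0,0],[1,0,0,0.4,0,0,0],[1,0,0,0.4,0,0,0],[1,0,0,0,0,0,0]]'
python3 -m crank '[[1,0,0,0.4,0,0,0],[1,0,0,0.4,0,0,0],[1,0,0,0.4,0,0,0],[1,0,0,0,0,0,0]]'
python3 - <<'E'
from h import *
s=get_state();print(s["eef_pos"],s["contact_force"],s["wrist_torque"])
r=cam("wrist");cv2.imwrite("pics/w21.png",cv2.resize(r["color"][100:250,215:415,::-1],None,fx=4,fy=4,interpolation=2))
E
```

```text
time: 25.95
eef_pos: [0.5885, 0.2687, 0.1487]
tcp_rot: [-0.082, 0.997, -0.0, -0.001]
contact_force: [0.5, 0.4, -2.5]
opening: 0.107
time: 26.35
eef_pos: [0.5885, 0.2687, 0.1368]
tcp_rot: [-0.082, 0.997, -0.0, -0.001]
contact_force: [-0.4, 0.9, -2.5]
opening: 0.105
[0.58854163 0.26870908 0.13676866] [-0.44726762  0.90272599 -2.54467053] [ 0.06973331 -0.03882048 -0.04724294]
```

View pics/w21.png

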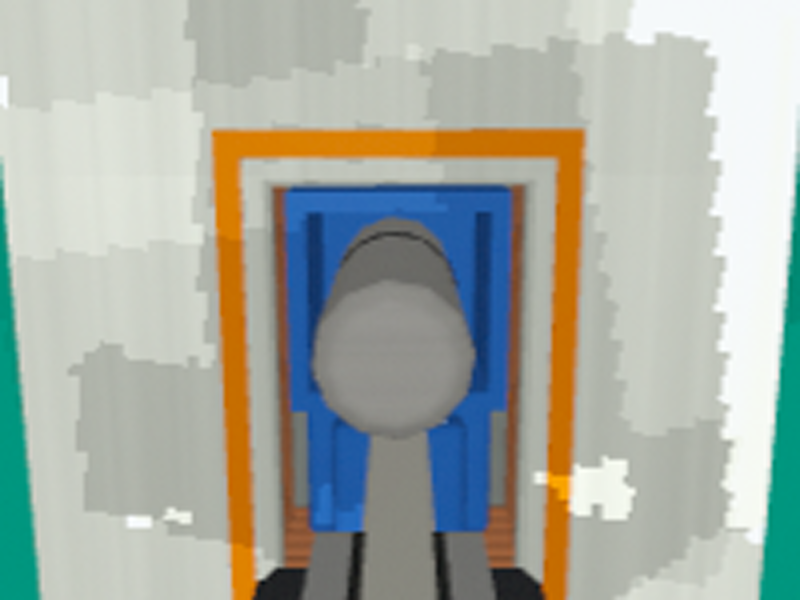

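```bash

python3 -m crank '[[1,0,0,0.4,0,0,0],[1,0,0,0.3,0,0,0],[1,0,0,0.3,0,0,0],[1,0,0,0,0,0,0],[1,0,0,0,0,0,0]]'
python3 -m crank '[[1,0,0,0,0,0,0],[1,0,0,0,0,0,0],[1,0,0,0,0,0,0],[1,0,0,0,0,0,0],[1,0,0,0,0,0,0]]'
python3 - <<'E'
from h import *
s=get_state();print(s["eef_pos"],s["contact_force"],s["wrist_torque"],s["dq"])
r=cam("wrist");cv2.imwrite("pics/w22.png",cv2.resize(r["color"][100:250,215:415,::-1],None,fx=4,fy=4,interpolation=2))
for t in ("shaft","carrier"):
  for d in place_of(t,"wrist"): print(t,d)
r=cam("side");cv2.imwrite("pics/s22.png",cv2.resize(r["color"][:,:,::-1][100:260,230:430],None,fx=3.6,fy=3.6,interpolation=2))
r=cam("top");cv2.imwrite("pics/t22.png",r["color"][:,:,::-1])
E
```

```text
time: 26.9
eef_pos: [0.589, 0.2689, 0.1277]
tcp_rot: [-0.082, 0.997, -0.0, -0.0]
contact_force: [-0.1, -0.2, -1.7]
opening: 0.101
time: 27.4
eef_pos: [0.5891, 0.2689, 0.1279]
tcp_rot: [-0.082, 0.997, 0.0, 0.0]
contact_force: [0.7, -0.2, -2.5]
opening: 0.102
[0.58911943 0.26888698 0.12786743] [ 0.70567644 -0.21703666 -2.46793408] [ 0.02817903 -0.06078864 -0.04903626] [ 1.17676543e-03 -2.59933181e-03  6.53332764e-04 -1.44020534e-04
  1.09197559e-05  5.37202738e-04]
```

View pics/w22.png

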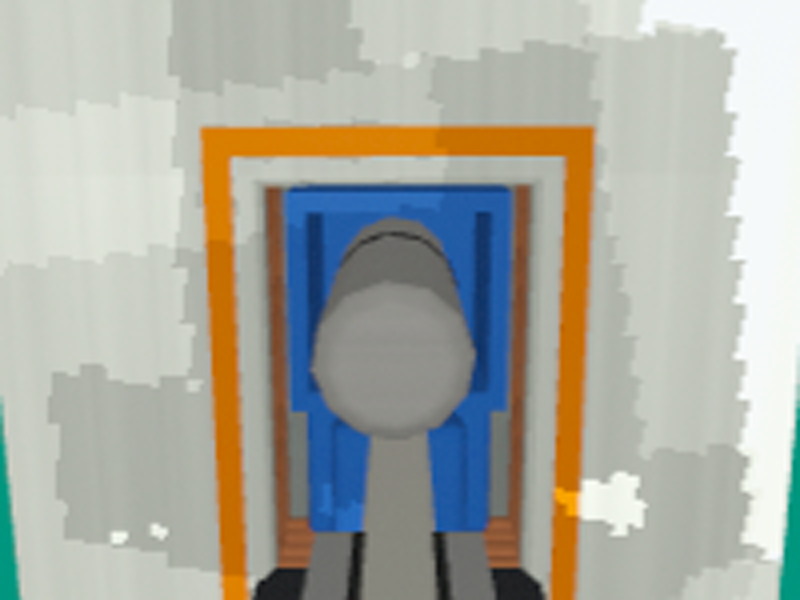

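View pics/s22.png

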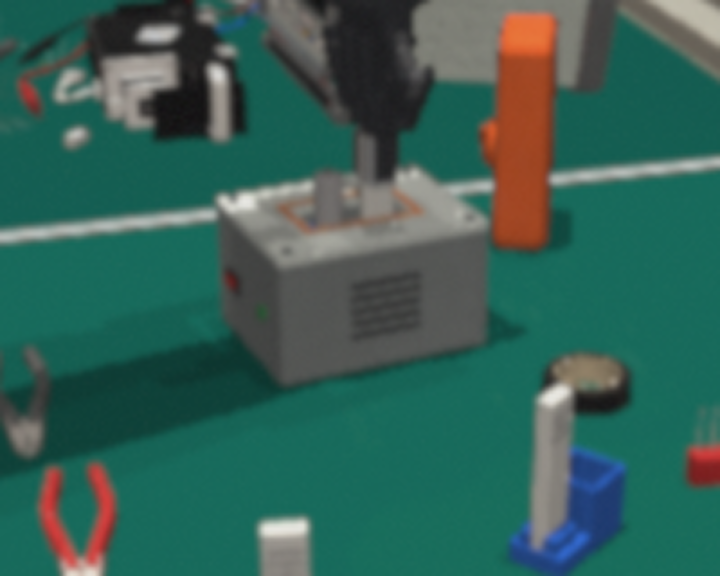

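View pics/t22.png

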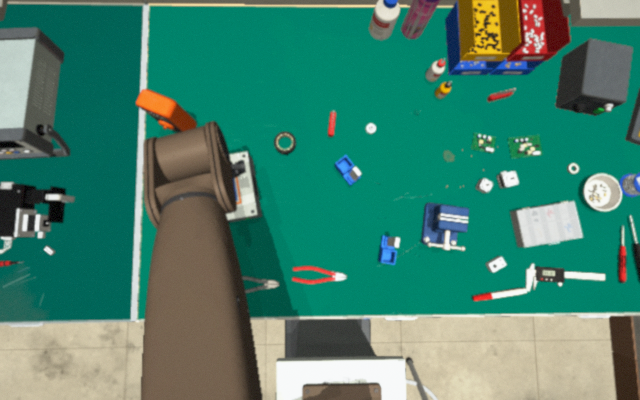

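The carrier hangs centred in the slot, its underside about 54 mm below the plate top. The wrist force is unchanged at about -2.5 N, so it isn't touching the box. The shaft stands in the cup and the bystanders are where they were. I'll hand in.

```bash
python3 -c "
from plant import *
print(sign_off())"
```

```text
the job is handed in; nothing more can be done
None
```

The job is handed in at about 27.5 s of the 64 s allowed; the system gives no verdict.

**What I did:** I stood the shaft on the cup floor of the leftmost carrier and let go. At touchdown the wrist force changed by about 4 N. I then lifted the carrier by its tab, carried it over the demagnetiser, turned it about 26° to line up, and lowered it through the slot.

**Last checks:**
- **Depth:** the carrier's underside is about 54 mm below the plate top, worked out from the arm's pose. That puts the cup rim about 12 mm below the top face and the underside about 30 mm above the inner floor.
- **Fit and force:** the side gaps look even. The wrist force stayed at the hanging weight of about 2.5 N the whole way down, so there was no sign of contact with the box.
- **Shaft and bystanders:** the shaft stands in the cup, clear of the fingers. The bystanders in view look unmoved in the top picture; the arm partly covers the pliers.

**Disagreements:** the side camera's estimates differed from the wrist camera's, by up to about 4 mm on the slot. I used the wrist camera for the fit. Its own estimates of position along the slot varied by about 1 mm, which I corrected from the gap seen in close-ups.

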